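# Lock a package-dicing jig plate onto its chuck base

### The arm

A 6-joint arm with a two-finger parallel gripper is mounted at the origin on the work surface. World frame = base frame: x ahead of the robot, y to its left, z up, the work surface at z = 0. Lengths are in m, angles in degrees, forces in N, time in s.
With the tool pointing down it reaches from about 0.375 to 0.9 m from the base axis. Payload 3.1 kg.
Tool frame: the origin (TCP) lies midway between the tips of the shut fingers; the grasp point (between the pads) lies bot.hold_point_z behind it (bot.hold_point_z is the distance from the TCP to the grasp point, in m); z points along the fingers, y is the direction in which the jaws open and shut (so a half turn about z gives the same grasp; the last joint's range is limited). The gripper opens to 87 mm and grips with 3 to 60 N. Pads are 19 mm wide; open, the fingers measure 117 mm over their backs; the gripper's body (75 mm by 190 mm) begins 51 mm behind the grasp point.
Start: joints at [-84.311, 30.224, 82.088, -0, 67.689, -10.227], TCP at [0.171, -0.601, 0.185] pointing down, gripper open.
Joint ranges: [-176.69, 176.69], [-43.24, 126.21], [12.49, 139.97], [-82, 262], [0, 151.66], [-163.58, 163.58]. Speed limits (degrees/s): [159.86, 159.86, 180, 180, 180, 180].

### API

Orientations are given as a 3x3 rotation matrix whose columns are the frame's x, y, z axes.
In Python, from rig import bot, vision gives the robot as it stands.
- The arm moves only by the shell command python3 -m inch 'ROWS'. ROWS is JSON, a list of rows, each a list of 5 numbers: the finger opening in mm, from 0 to 87, then the shift along the tool's x, y, z in mm, then the turn about the tool's z in rad. In form: [[hand, dx, dy, dz, roll], ...]. A call has 1 to 8 rows; each row is the pose to reach, as a shift and turn from the pose measured when the call began, along the tool's axes at that moment; what a row does not reach only later rows make up. A row lasts 1/10 s, in which the tool goes at most 50 mm and 8.59 degrees, less where a joint would pass 70% of its speed; a pose out of reach is approached as far as the arm can. A call with a gripper value outside its range is refused whole. The fingers move at their own pace and stop on an object; the grip force is fixed at half the most. Time passes only in rows, so rows that repeat a pose let the fingers close. It gives the time, the measured TCP pose, the force and the opening at its end, in the units of the state.
- bot.read_state(): the state, without advancing time (a new reading comes with each control period).
- vision.capture(name): name is "side" or "top" or "wrist"; returns (picture, depth): 420x560x3 uint8, red, green, blue; 420x560 float32, m along the optical axis (not along the pixel's ray), 0 where there is no reading.
- vision.camera_model(name): a dict with "intrinsics" (3x3 intrinsics, pixels), "camera_from_world" (4x4, takes a point from world to camera coordinates). Camera axes: x right, y down, z forward; pixel columns grow to the right and rows downward; lengths in m; the calibration is good to about 2 mm. A picture is of the moment at which its call begins: read the wrist's pose just before it. camera_model takes no time and is no camera call; for the wrist camera it gives the pose at the moment of the call.
- bot.hand_in(): hands the job in, once; it reports no verdict.
The state is a dict: "time_s": time; "joint_positions": joint angles; "qvel": joint speeds; "tau": joint torques, N m; "position": TCP position; "tcp_rot": TCP orientation; "force": force on the tool from outside, world axes, zero at the start; "moment": the same for the moment, N m; "opening": opening from 0.0 (shut) to 1.0 (fully open).
Only numpy, scipy, OpenCV 4.12 (cv2) and the standard library are available. Lean on these libraries where they do the work, as an engineer would, in place of code of your own. Each camera call takes 0.05 s, during which the arm holds its last target. There are 200 camera calls.

### The job

Set the black jig plate down fully home on its chuck base, with its two notches over the brass dowels, then take the red flat screwdriver and, with its blade in the slots, turn both orange quarter-turn clips clockwise to their stops so that their tongues lock the plate. Do not let the screwdriver touch the plate, do not move the clips with the gripper or by pushing their tongues, and leave the other tools and things where they stand. Finally stand the screwdriver back in its hole in the rack.

Things in the scene. Friction and masses are not known exactly. Their poses are not given: they have to be found in the camera images.
- chuck_base: Fixed chuck base: bed plate 170 x 90 x 12 mm, on it a steel pedestal 142 x 46 mm, its flat top 45 mm above the bench. Origin: centre of the underside; x along the length, +x end far from the robot; z up. Plate home: its origin at (0, 0, 45) mm here, same yaw. Clips stand at x = +61 (far) and -61 mm (near), both at y = -12 mm.
- dowel_far (a point): Centre of the far brass dowel's foot on the pedestal's top: x = +45.5, y = +16, z = 45 mm in the base's frame. Both dowels are 9 mm in diameter, ball-nosed, 12.5 mm tall.
- dowel_near (a point): The same for the near dowel: x = -45.5, y = +16, z = 45 mm in the base's frame.
- jig_plate: Loose black plate 96 (x) x 60 (y) x 16 (z) mm, 0.24 to 0.42 kg, white grooved face up. Origin: centre of the underside; z up; starts flat on the bench at any yaw. A notch in each short end fits a dowel with 2 mm to spare, one way round only; half a turn wrong, it rides up on the dowels. Grip it across the 60 mm width; at home it overhangs the pedestal by 7 mm on both long sides.
- plate_notch (a point): Centre of the notch in the plate's +x end, at the underside: x = 43.5, y = 16, z = 0 mm in the plate's frame. The other is at x = -43.5, y = 16. Both are open to the end, 13 mm wide, 9 mm deep, cut through the full thickness.
- clip_far (a joint): Turn of the far clip about its upright axis, rad, counter-clockwise positive seen from above. 0: locked against its stop, tongue pointing to the base's -x over the seated plate. Starts 1.45 to 2.0 (open, clear of the plate); range 0 to 2.3. Takes 0.06 N m to turn; stays where it is left. Locked means within 0.15 of the stop.
- clip_near (a joint): The same for the near clip; 0 is locked against its stop, tongue pointing to the base's +x over the seated plate; starts 1.45 to 2.0 (open, counter-clockwise from there).
- slot_far (a point): Far clip: centre of the slot's mouth, on the clip's axis, 73.5 mm above the bench; x axis along slot and tongue. Slot: straight, right across a round steel head 20 mm in diameter, 4.4 mm wide, 4.5 mm deep. Below the head the orange tongue: 12 mm wide, reaching 24 mm from the axis, 5 mm thick, its underside 63 mm above the bench (2 mm over the seated plate).
- slot_near (a point): Near clip, the same: centre of the slot's mouth, 73.5 mm above the bench, x axis along slot and tongue.
- flat_driver: Loose stubby flat screwdriver, red handle, 132 mm long, 0.09 kg, standing blade-down in the rack. Origin: centre of the blade's lower edge; z up the axis to the handle's end. Blade 10 mm wide along x, 2 mm thick along y, 14 mm long; shank 8 mm in diameter. Handle round, 26 mm in diameter, z = 62 to 132 mm; its flat shoulder (z = 62 mm) rests on the rack's top.
- tool_rack: Fixed grey screwdriver rack, 190 (x) x 46 (y) x 66 (z) mm; origin: centre of the underside. Three 17 mm square through holes in its 18 mm thick top plate, at x = -60, 0, +60 mm, y = 0, one screwdriver in each. A screwdriver is home when upright in a hole, shoulder on the top, blade edge 4 mm above the bench.
- cross_driver: Bystander: cross-point screwdriver with a blue handle, same size as the red one, in another hole of the rack. Origin: its lower tip.
- hex_driver: Bystander: hexagon screwdriver with a yellow handle, same size as the red one, in another hole of the rack. Origin: its lower tip.
- dial_gauge: Bystander: dial gauge on a round steel stand, base 64 mm in diameter, 170 mm high; origin: centre of the underside.
- blade_case: Bystander: round clear saw-blade case, 68 mm in diameter, 20 mm high; origin: centre of the underside.
- bottle: Bystander: white bottle with a blue cap, 56 mm in diameter, 140 mm high; origin: centre of the underside.
There are look-alikes about, which are no part of the job. What is shaped like the jig_plate but pink or turquoise is not meant.

How it is judged:
By the outcome, as a careful person would: the job done as asked, in the order asked, and still so for the second after the job is handed in, with the robot touching nothing.
It also fails if it takes over 72 s, if anything falls off the work surface, if the arm or the gripper's body presses on something with over 40 N, if the wrist force passes 120 N, or if a joint passes its speed limit or range.

## Working session

There is one attempt and no reset: what is moved stays moved. The work goes in short steps, Python scripts to look and compute and a shell command to move; the robot and the scene stay as the last step left them, time stands still between calls to the robot, and variables do not carry over. Pictures are saved under pics/ and viewed, about 8 in all and at most 12, crops included, and the job is handed in when it is done.

```bash
ls; mkdir -p pics
cat > h.py <<'E'
import numpy as np, cv2
from rig import bot, vision
def cap(n,f=None):
    m=vision.camera_model(n); p,d=vision.capture(n)
    if f: cv2.imwrite('pics/'+f,p[:,:,::-1])
    return p,d,np.array(m['intrinsics']),np.array(m['camera_from_world'])
def ray(K,T,uv,z):
    "pixel -> world at height z"
    R=T[:3,:3];c=-R.T@T[:3,3]
    r=R.T@np.linalg.inv(K)@np.array([uv[0],uv[1],1.]); return c+r*(z-c[2])/r[2]
def cloud(d,K,T):
    v,u=np.mgrid[:d.shape[0],:d.shape[1]]
    P=np.stack([(u-K[0,2])/K[0,0]*d,(v-K[1,2])/K[1,1]*d,d],-1)
    return (P-T[:3,3])@T[:3,:3]
def proj(K,T,X):
    q=K@(T[:3,:3]@np.array(X)+T[:3,3]); return q[:2]/q[2]
E
python3 - <<'E'
from h import *
for n in ('top','side'):
    p,d,K,T=cap(n,n+'1.png'); print(n,K[0,0],(-T[:3,:3].T@T[:3,3]).round(3),T[2,:3].round(2))
    np.savez(n+'1.npz',p=p,d=d,K=K,T=T)
print(bot.hold_point_z,bot.read_state())
E
```

```text
pics
top 391.0163940655894 [ 0.394 -0.05   0.977] [ 0.14  0.04 -0.99]
side 468.03266807826066 [0.377 0.895 0.595] [ 0.14 -0.86 -0.49]
0.0187 {'time_s': 0.1, 'joint_positions': array([-8.43111391e+01,  3.02727245e+01,  8.21476517e+01,  1.45454839e-03,
        6.76893624e+01, -1.02259730e+01]), 'qvel': array([-0.04631601, -0.06046009, -0.23515548, -0.02827077,  0.00989717,
        0.01124566]), 'tau': array([-1.32428591e-03, -4.40985668e+01, -1.77151036e+01,  6.34964090e-02,
        5.33980737e-02, -3.98660382e-05]), 'position': array([ 0.17135838, -0.60030865,  0.1844871 ]), 'tcp_rot': array([[ 9.61673028e-01,  2.74198758e-01, -1.66485968e-04],
       [ 2.74198568e-01, -9.61671204e-01,  1.90819395e-03],
       [ 3.63119650e-04, -1.88070887e-03, -9.99998166e-01]]), 'force': array([ 0.71131255,  0.09024884, -0.54874702]), 'moment': array([-0.00445769, -0.02206275,  0.0229064 ]), 'opening': 0.9995690826035779}
```

View pics/top1.png

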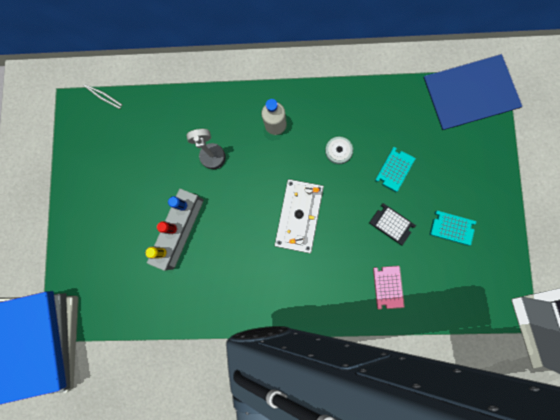

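View pics/side1.png

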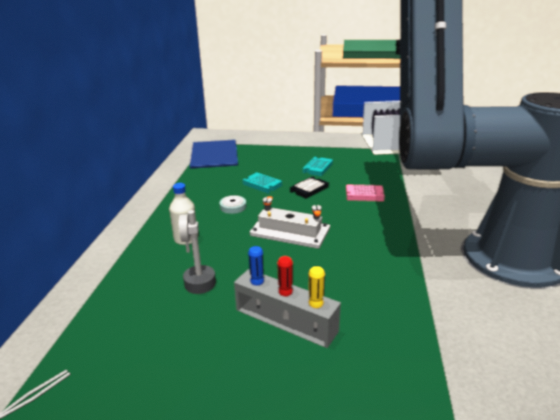

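Top view: the base is at (300,215), the black plate at (392,223) and the red driver at (165,228) in the rack's middle hole. Plate look-alikes: turquoise at (396,169) and (454,228), pink at (388,287). Only (392,223) is black with a white face, so that is the one meant. I'll confirm with a crop.

Run:
```python
from h import *
z=np.load('top1.npz');p,K,T,d=z['p'],z['K'],z['T'],z['d']
c=p[130:270,265:445];cv2.imwrite('pics/crop1.png',cv2.resize(c,(760,591),interpolation=cv2.INTER_CUBIC)[:,:,::-1])
for n,uv,h in (('base',(300,215),.045),('plate',(392,223),.016),('red',(165,228),.136)): print(n,ray(K,T,uv,h).round(3))
m=vision.camera_model('wrist');Tw=np.array(m['camera_from_world']);s=bot.read_state()
c=-Tw[:3,:3].T@Tw[:3,3];R=s['tcp_rot'];print('cam in tcp',R.T@(c-s['position']),'cam axes in tcp rows',(Tw[:3,:3]@R).round(2),m['intrinsics'])
```

```text
base [ 0.491 -0.05   0.045]
plate [ 0.467 -0.273  0.016]
red [0.462 0.245 0.136]
cam in tcp [ 0.07394907 -0.00020969 -0.19968982] cam axes in tcp rows [[ 0.    1.    0.  ]
 [-0.96  0.   -0.27]
 [-0.27 -0.    0.96]] [[328.59171229   0.         280.22098088]
 [  0.         328.59171229 207.23090012]
 [  0.           0.           1.        ]]
```

View pics/crop1.png

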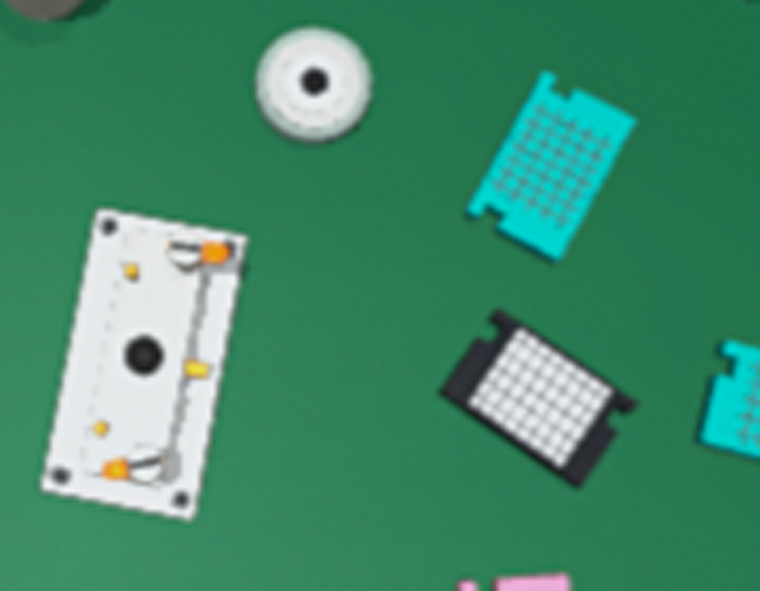

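Crop: the black plate with the white grooved face is centred at (540,395). Its notches are towards its upper-right long edge, so plate +x points down-right in the image. Base: dowels at (131,271) and (100,428) on the left, clip tongues at (215,253) and (115,468). Moving above the plate.

```bash
python3 -m inch '[[87,47,-29,0,-0.09],[87,94,-58,0,-0.18],[87,140,-88,0,-0.27],[87,187,-117,0,-0.36],[87,234,-146,0,-0.45],[87,280,-175,0,-0.54],[87,327,-204,0,-0.62],[87,374,-233,0,-0.7]]'; python3 -m inch '[[87,37,-22,0,0],[87,37,-22,0,0]]'
python3 - <<'E'
from h import *
p,d,K,T=cap('wrist','w1.png');np.savez('w1.npz',p=p,d=d,K=K,T=T)
print(bot.read_state())
E
```

```text
time_s: 0.9
position: [0.4403, -0.3022, 0.1847]
tcp_rot: [[0.556, 0.831, -0.001], [0.831, -0.556, 0.002], [0.002, -0.002, -1.0]]
force: [1.0, -0.3, -0.2]
opening: 0.996
time_s: 1.1
position: [0.4417, -0.2525, 0.184]
tcp_rot: [[0.551, 0.834, -0.004], [0.834, -0.551, 0.008], [0.004, -0.008, -1.0]]
force: [-1.2, 0.1, -0.5]
opening: 1.001
{'time_s': 1.15, 'joint_positions': array([-4.26555784e+01,  2.16564190e+01,  9.81412836e+01,  8.76669445e-02,
        6.04761248e+01, -9.16120359e+00]), 'qvel': array([-3.33811076,  0.75695485, -2.91699601, -0.96527333, -1.29390473,
       -0.3348598 ]), 'tau': array([  1.31506909, -35.40095687, -15.01321971,   0.21090404,
         0.23199989,   0.04895526]), 'position': array([ 0.44218909, -0.25585568,  0.184372  ]), 'tcp_rot': array([[ 0.55248911,  0.83351602, -0.00261228],
       [ 0.83351754, -0.5524769 ,  0.00421714],
       [ 0.00207183, -0.00450731, -0.9999877 ]]), 'force': array([-0.80975109, -1.17712722, -0.08943846]), 'moment': array([-0.10950438,  0.0291395 , -0.03396649]), 'opening': 1.0053758255624548}
```

View pics/w1.png

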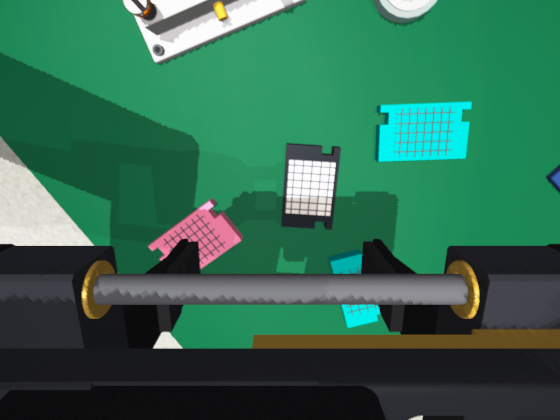

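The wrist view shows the black plate at (312,187), notches to the right (tool +y), and part of the base at upper left. Measuring the plate.

```bash
cat >> h.py <<'E'
def totool(dw,st):
    return (np.array(st['tcp_rot']).T@np.array(dw)*1000).round(1)
E
python3 - <<'E'
from h import *
z=np.load('w1.npz');p,d,K,T=[z[k] for k in 'pdKT']
C=cloud(d,K,T)
roi=np.zeros(d.shape,bool);roi[130:240,265:360]=1
hsv=cv2.cvtColor(p,cv2.COLOR_RGB2HSV)
m=roi&((hsv[...,1]<90)|(hsv[...,2]<45))
m&=(d>0)&(C[...,2]>.010)&(C[...,2]<.024)
print('z',np.median(C[m][:,2]),m.sum())
v,u=np.nonzero(m)
P=np.array([ray(K,T,(a,b),.016)[:2] for a,b in zip(u,v)])
r=cv2.minAreaRect((P*1000).astype(np.float32));print(r)
s=bot.read_state();c=np.array(r[0])/1000
b=cv2.boxPoints(r);e=[b[1]-b[0],b[2]-b[1]];L=max(e,key=np.linalg.norm);a=np.degrees(np.arctan2(L[1],L[0]))
tx=np.degrees(np.arctan2(s['tcp_rot'][1,0],s['tcp_rot'][0,0]))
print('long axis',a%180,'tool x',tx,'shift',totool([*(c-s['position'][:2]),0.003-s['position'][2]],s))
E
```

```text
z 0.016718743055913674 4085
((466.3292236328125, -273.8187255859375), (95.65440368652344, 59.259525299072266), 52.952789306640625)
long axis 52.95278 tool x 56.46197427549452 shift [ -2.   30.9 181.2]
```

```bash
python3 -m inch '[[87,-2,31,20,0.06],[87,-2,31,60,0.06],[87,-2,31,100,0.06],[87,-2,31,130,0.06],[87,-2,31,150,0.06],[87,-2,31,165,0.06],[87,-2,31,175,0.06],[87,-2,31,179,0.06]]'; python3 -m inch '[[87,0,0,0,0],[60,0,0,0,0],[50,0,0,0,0],[50,0,0,0,0],[50,0,0,0,0],[50,0,0,0,0]]'
```

```text
time_s: 1.95
position: [0.4659, -0.2747, 0.0042]
tcp_rot: [[0.603, 0.798, -0.004], [0.798, -0.603, 0.005], [0.002, -0.006, -1.0]]
force: [-0.1, -0.4, 0.5]
opening: 1.0
time_s: 2.55
position: [0.4661, -0.2747, 0.0045]
tcp_rot: [[0.602, 0.798, -0.003], [0.798, -0.602, 0.004], [0.002, -0.005, -1.0]]
force: [0.1, -0.2, -0.1]
opening: 0.637
```

```bash
python3 -m inch '[[45,0,0,0,0],[45,0,0,-20,0],[45,0,0,-60,0],[45,6,-25,-110,0],[45,12,-50,-160,0],[45,18,-75,-190,0],[45,24,-100,-190,0],[45,24,-100,-190,0]]'; python3 -m inch '[[45,0,0,0,0],[45,0,0,0,0]]'
python3 - <<'E'
from h import *
p,d,K,T=cap('wrist','w2.png');np.savez('w2.npz',p=p,d=d,K=K,T=T)
E
```

```text
time_s: 3.35
position: [0.3989, -0.1932, 0.1963]
tcp_rot: [[0.601, 0.799, -0.004], [0.799, -0.601, 0.005], [0.002, -0.006, -1.0]]
force: [-0.7, 0.2, -0.7]
opening: 0.518
time_s: 3.55
position: [0.3991, -0.1935, 0.196]
tcp_rot: [[0.601, 0.799, -0.004], [0.799, -0.601, 0.005], [0.002, -0.006, -1.0]]
force: [0.5, -0.4, -0.1]
opening: 0.518
```

View pics/w2.png

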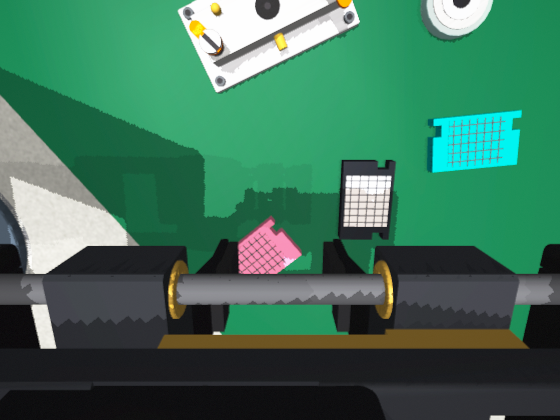

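It missed: the plate is still on the bench at (368,200) and the jaws are at 45 mm. Measuring both the plate and the base here.

Run:
```python
from h import *
z=np.load('w2.npz');p,d,K,T=[z[k] for k in 'pdKT']
C=cloud(d,K,T);hsv=cv2.cvtColor(p,cv2.COLOR_RGB2HSV)
roi=np.zeros(d.shape,bool);roi[150:245,333:402]=1
m=roi&((hsv[...,1]<90)|(hsv[...,2]<45))&(d>0)&(C[...,2]>.010)&(C[...,2]<.024)
v,u=np.nonzero(m);P=np.array([ray(K,T,(a,b),.016)[:2] for a,b in zip(u,v)])
print('z',np.median(C[m][:,2]),cv2.minAreaRect((P*1000).astype(np.float32)))
s=bot.read_state();print(proj(K,T,s['position']),[proj(K,T,s['position']+s['tcp_rot']@np.array([0,q,0])) for q in(-.0225,.0225)])
# fingers' depth points in tool frame
F=(C-s['position'])@s['tcp_rot'];f=(d>0)&(np.abs(F[...,0])<.03)&(np.abs(F[...,1])<.08)&(F[...,2]<.02)&(F[...,2]>-.12)
print(f.sum(),np.percentile(F[f],[1,50,99],axis=0) if f.sum() else '')
```

```text
z 0.016651489135527463 ((465.42529296875, -273.2345886230469), (96.04471588134766, 60.306007385253906), 52.91521453857422)
[280.3934495  234.66470482] [array([245.592024  , 234.64917201]), array([315.19426855, 234.68023736])]
7565 [[-0.02020436 -0.07968449 -0.11965512]
 [ 0.01039914  0.02241022 -0.10792409]
 [ 0.02854916  0.07966644 -0.0398606 ]]
```

```bash
python3 -m inch '[[70,-8,34,0,0],[70,-16,68,0,0],[70,-24,102,20,0],[70,-24,102,60,0],[70,-24,102,100,0],[70,-24,102,125,0],[70,-24,102,136,0],[70,-24,102,136,0]]'
python3 - <<'E'
from h import *
s=bot.read_state()
p,d,K,T=cap('wrist','w3.png');np.savez('w3.npz',p=p,d=d,K=K,T=T)
C=cloud(d,K,T);F=(C-s['position'])@s['tcp_rot']*1000
print(s['opening']*87)
for y0 in range(-60,60,5):
    f=(d>0)&(abs(F[...,0])<20)&(F[...,1]>y0)&(F[...,1]<y0+5)&(C[...,2]>.02)
    if f.sum(): print(y0,f.sum(),np.percentile(F[f][:,2],[50,95,100]).round(1))
E
```

```text
time_s: 4.4
position: [0.4651, -0.2733, 0.057]
tcp_rot: [[0.602, 0.799, -0.007], [0.799, -0.602, 0.008], [0.002, -0.01, -1.0]]
force: [-0.0, 0.3, 0.9]
opening: 0.803
69.87765722293526
-60 91 [-131.1 -130.4 -129.9]
-55 90 [-131.  -130.2 -129.1]
-50 110 [-130.8  -71.9  -68.7]
-45 463 [-69.9 -42.3 -37. ]
-40 2815 [-102.3  -53.1  -38.1]
-35 478 [-58.5 -39.5 -37.4]
15 3 [-150.5 -150.1 -150. ]
20 194 [-150.1 -149.3 -148.9]
25 94 [-150.  -149.5 -149.1]
30 111 [-149.9  -85.7  -43.8]
35 1763 [-86.4 -42.3 -36.8]
40 1395 [-101.   -47.2  -37.1]
45 217 [-131.5  -69.5  -61.5]
50 142 [-131.8 -130.5 -130.1]
55 77 [-131.2 -130.5 -130.3]
```

View pics/w3.png

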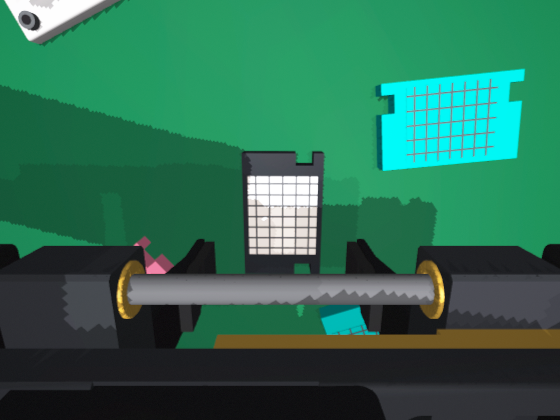

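The wrist view shows the plate centred between the fingers at (282,205), but the fingertips look about 37 mm short of the reported TCP. Checking with the side and top cameras.

Run:
```python
from h import *
s=bot.read_state()
z=np.load('w3.npz');p,d,K,T=[z[k] for k in 'pdKT'];C=cloud(d,K,T);hsv=cv2.cvtColor(p,cv2.COLOR_RGB2HSV)
roi=np.zeros(d.shape,bool);roi[140:245,235:330]=1
m=roi&((hsv[...,1]<90)|(hsv[...,2]<45))&(C[...,2]<.03);print('plate z',np.median(C[m][:,2]))
p,d,K,T=cap('side','s3.png');C=cloud(d,K,T);F=(C-s['position'])@s['tcp_rot']*1000
f=(d>0)&(abs(F[...,0])<25)&(abs(F[...,1])<70)&(C[...,2]>.022)
print(f.sum())
for z0 in range(-120,40,10):
    g=f&(F[...,2]>z0)&(F[...,2]<=z0+10)
    if g.sum(): print(z0,g.sum(),np.percentile(F[g][:,:2],[2,50,98],axis=0).round(0).tolist())
u,v=proj(K,T,s['position']);print(u,v);u,v=int(u),int(v)
cv2.imwrite('pics/s3c.png',cv2.resize(p[max(0,v-80):v+60,u-90:u+90],(720,560),interpolation=cv2.INTER_CUBIC)[:,:,::-1])
```

```text
plate z 0.016699120146189225
2022
-120 22 [[-18.0, 38.0], [-1.0, 39.0], [23.0, 44.0]]
-110 20 [[-14.0, -63.0], [13.0, 40.0], [20.0, 52.0]]
-100 48 [[-6.0, -53.0], [9.0, 38.0], [14.0, 53.0]]
-90 59 [[-8.0, -52.0], [8.0, 33.0], [14.0, 46.0]]
-80 55 [[-9.0, -50.0], [8.0, -35.0], [15.0, 48.0]]
-70 55 [[-9.0, -48.0], [5.0, 33.0], [14.0, 44.0]]
-60 54 [[-9.0, -47.0], [4.0, -2.0], [13.0, 45.0]]
-50 52 [[-7.0, -46.0], [6.0, 33.0], [14.0, 46.0]]
-40 16 [[-5.0, -46.0], [9.0, 34.0], [14.0, 39.0]]
309.628173031398 169.95531175481014
```

View pics/s3c.png

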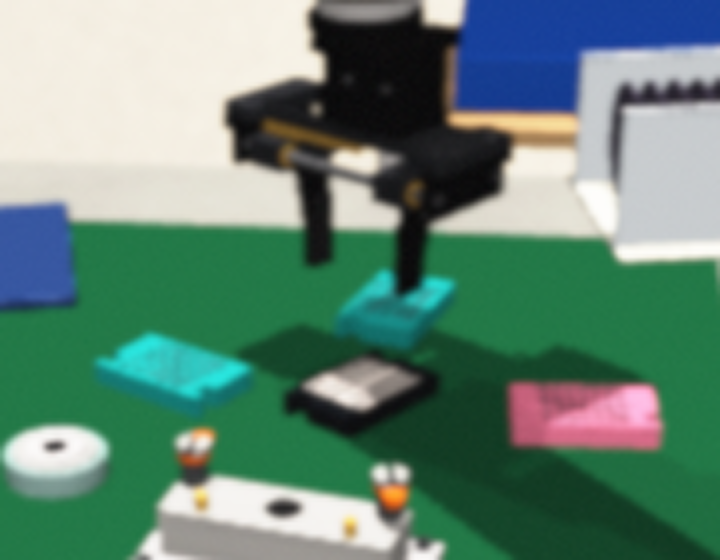

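The side view confirms it: the fingers end about 37 mm above the reported TCP, and the body position fits that too. The real tips are at TCP z + 37 mm, so I descend to a reported z of about -0.032.

```bash
python3 -m inch '[[80,1,0,30,0],[80,1,0,55,0],[80,1,0,72,0],[80,1,0,82,0],[80,1,0,86,0],[80,1,0,89,0],[80,1,0,89,0]]'; python3 -m inch '[[52,0,0,0,0],[52,0,0,0,0],[52,0,0,0,0],[52,0,0,0,0],[52,0,0,0,0],[52,0,0,0,0]]'
```

```text
time_s: 5.2
position: [0.4675, -0.2737, -0.0288]
tcp_rot: [[0.602, 0.799, -0.002], [0.799, -0.602, 0.003], [0.002, -0.004, -1.0]]
force: [0.3, 0.9, -0.5]
opening: 0.924
time_s: 5.8
position: [0.4669, -0.2731, -0.0286]
tcp_rot: [[0.601, 0.799, -0.003], [0.799, -0.601, 0.004], [0.002, -0.005, -1.0]]
force: [-2.3, 0.5, 4.4]
opening: 0.682
```

Gripped at 59.4 mm. Lifting and moving to look at the base, with the image's u axis along the base.

```bash
python3 -m inch '[[52,0,0,-15,0],[52,0,0,-45,0],[52,0,0,-90,0],[52,20,-14,-130,-0.1],[52,45,-30,-165,-0.2],[52,70,-47,-190,-0.3],[52,95,-64,-205,-0.4],[52,104,-70,-205,-0.47]]'; python3 -m inch '[[52,0,0,0,0],[52,0,0,0,0],[52,0,0,0,0]]'
python3 - <<'E'
from h import *
p,d,K,T=cap('wrist','w4.png');np.savez('w4.npz',p=p,d=d,K=K,T=T)
E
```

```text
time_s: 6.6
position: [0.4748, -0.1465, 0.1787]
tcp_rot: [[0.169, 0.986, 0.0], [0.986, -0.169, 0.004], [0.004, -0.0, -1.0]]
force: [-0.2, -0.9, -4.4]
opening: 0.681
time_s: 6.9
position: [0.4747, -0.1472, 0.178]
tcp_rot: [[0.171, 0.985, -0.0], [0.985, -0.171, 0.004], [0.004, -0.001, -1.0]]
force: [-0.4, -0.5, -3.4]
opening: 0.682
```

View pics/w4.png

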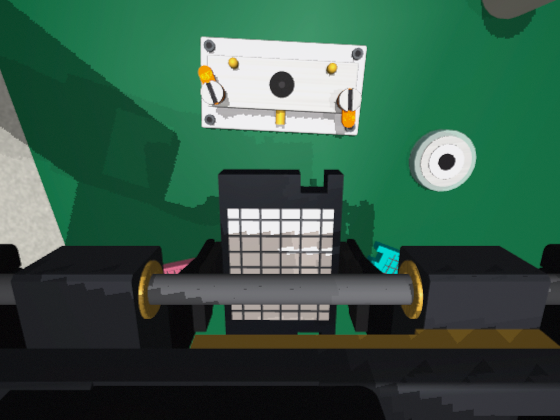

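View: base with dowels at (233,62) and (332,68), clip heads at (212,94) and (349,100), plate in hand with its notch at (315,185). Measuring all of these.

```bash
cat > m4.py <<'E'
from h import *
z=np.load('w4.npz');p,d,K,T=[z[k] for k in 'pdKT'];C=cloud(d,K,T);hsv=cv2.cvtColor(p,cv2.COLOR_RGB2HSV)
H,S,V=[hsv[...,i] for i in range(3)]
def blobs(m):
    n,l,st,c=cv2.connectedComponentsWithStats(m.astype(np.uint8));return [(st[i,4],c[i],l==i) for i in range(1,n) if st[i,4]>15]
roi=np.zeros(d.shape,bool);roi[30:145,190:375]=1
green=(H>45)&(H<95)&(S>90)
bl=max(blobs(roi&~green),key=lambda b:b[0])[2]
P=np.array([ray(K,T,(a,b),.012)[:2] for b,a in zip(*np.nonzero(bl&(C[...,2]<.02)))])
r=cv2.minAreaRect((P*1000).astype(np.float32));print('bed',r)
Q=C[bl&(abs(C[...,2]-.045)<.004)];print('pedestal top z',np.median(Q[:,2]),cv2.minAreaRect((Q[:,:2]*1000).astype(np.float32)))
dw=[]
for a,c,m in blobs(roi&(H>14)&(H<35)&(S>120)):
    print('yellowish',a,c.round(1),'H',H[m].mean(),'zmed',np.median(C[m][:,2]).round(4), ray(K,T,c,.054).round(4))
for a,c,m in blobs(roi&(H<=18)&(S>150)&(V>120)):
    print('orange',a,c.round(1),np.median(C[m][:,2]).round(4),ray(K,T,c,.068).round(4))
hd=roi&(C[...,2]>.0705)&(C[...,2]<.08)
for a,c,m in blobs(hd):
    Q=C[m];print('head',a,c.round(1),'zmed',np.median(Q[:,2]).round(4),'ctr',ray(K,T,cv2.minEnclosingCircle(np.argwhere(m)[:,::-1].astype(np.float32))[0],.0735).round(4),Q.mean(0).round(4))
# plate in hand
pr=np.zeros(d.shape,bool);pr[150:240,205:360]=1
R=np.load('w4.npz');s=bot.read_state();F=(C-s['position'])@s['tcp_rot']*1000
m=pr&~green&(F[...,2]>-70)&(F[...,2]<-20);F2=F[m];zt=np.median(F2[:,2]);print('plate top tool z',zt,'spread',np.percentile(F2[:,2],[5,95]))
t=abs(F2[:,2]-zt)<5;print('x max',np.percentile(F2[t][:,0],[98,100]),'y range',np.percentile(F2[t][:,1],[.3,99.7]))
g=t&(F2[:,0]>25);print(cv2.minAreaRect(F2[t][:,:2].astype(np.float32)))
for side in (-1,1):
    e=[]
    for x in range(5,40,4):
        q=t&(abs(F2[:,0]-x)<2); 
        if q.sum()>5:e.append((x,(F2[q][:,1]*side).max()*side))
    print(np.round(e,1).tolist())
# front edge: x max per y
print([(y,round(F2[t&(abs(F2[:,1]-y)<2)][:,0].max(),1)) for y in range(-26,28,6)])
E
python3 m4.py
```

```text
bed ((492.5342102050781, -45.55636978149414), (90.26785278320312, 172.0596160888672), 77.32901763916016)
pedestal top z 0.04541987243573584 ((494.1548156738281, -46.09999465942383), (46.19472885131836, 141.2632293701172), 77.30257415771484)
yellowish 76 [233.   62.6] H 22.61842105263158 zmed 0.0568 [ 0.4532 -0.0208  0.054 ]
yellowish 80 [331.4  67.9] H 22.525 zmed 0.0566 [ 0.541  -0.0405  0.054 ]
yellowish 215 [205.2  74. ] H 20.934883720930234 zmed 0.0684 [ 0.426  -0.0259  0.054 ]
yellowish 126 [280.  116.6] H 23.634920634920636 zmed 0.0306 [ 0.4873 -0.0749  0.054 ]
yellowish 196 [348.  118.2] H 18.744897959183675 zmed 0.0683 [ 0.5509 -0.0873  0.054 ]
orange 110 [347.8 119.4] 0.0683 [ 0.5478 -0.0878  0.068 ]
head 169 [217.5  90.3] zmed 0.0738 ctr [ 0.4344 -0.0442  0.0735] [ 0.4373 -0.0437  0.0738]
head 164 [206.2  94.3] zmed 0.0737 ctr [ 0.4293 -0.045   0.0735] [ 0.4268 -0.0453  0.0737]
head 165 [343.8 100.1] zmed 0.0739 ctr [ 0.5476 -0.071   0.0735] [ 0.5452 -0.0706  0.0737]
head 179 [355.7  99.4] zmed 0.0738 ctr [ 0.5528 -0.0715  0.0735] [ 0.5556 -0.0719  0.0735]
plate top tool z -45.01337939932657 spread [-46.16257046 -39.10084961]
x max [46.97034534 47.35480315] y range [-29.15846889  30.0237275 ]
((30.654970169067383, 0.4639091491699219), (59.86445999145508, 33.70147705078125), 89.56619262695312)
[[13.0, -29.2], [17.0, -29.3], [21.0, -29.1], [25.0, -29.4], [29.0, -29.3], [33.0, -29.0], [37.0, -29.3]]
[[13.0, 30.0], [17.0, 29.9], [21.0, 30.3], [25.0, 30.1], [29.0, 30.4], [33.0, 30.1], [37.0, 30.0]]
[(-26, np.float64(47.3)), (-20, np.float64(47.4)), (-14, np.float64(47.3)), (-8, np.float64(47.2)), (-2, np.float64(47.2)), (4, np.float64(47.2)), (10, np.float64(47.2)), (16, np.float64(38.3)), (22, np.float64(47.1))]
```

Consistent from dowels, clip heads and pedestal: base centre (0.4938, -0.0462), yaw -12.7°. The plate sits 0.8 mm off in tool x and 0.4 mm in y, with its underside 28.6 mm above the reported TCP. Moving over home.

```bash
python3 -m inch '[[52,20,0,0,-0.14],[52,45,0,0,-0.28],[52,70,0,0,-0.42],[52,90,0.5,0,-0.56],[52,102.4,0.7,0,-0.7],[52,102.4,0.7,0,-0.84],[52,102.4,0.7,0,-0.98],[52,102.4,0.7,0,-1.12]]'; python3 -m inch '[[52,0,0,0,-0.14],[52,0,0,0,-0.28],[52,0,0,0,-0.4],[52,0,0,0,-0.4],[52,0,0,0,-0.4]]'
cat > to.py <<'E'
import sys; from h import *
x,y,z,a=map(float,sys.argv[1:]); s=bot.read_state();R=s['tcp_rot']
tx=np.degrees(np.arctan2(R[1,0],R[0,0]));da=(a-tx+180)%360-180
print('t',s['time_s'],'pos',s['position'].round(4),'tx',tx.round(2),'shift',totool(np.array([x,y,z])-s['position'],s),'roll',round(-np.radians(da),4),'f',s['force'].round(1),'j6',s['joint_positions'][5].round(0),'open',(s['opening']*87).round(1))
E
python3 to.py .4929 -.0464 .0164 167.3
```

```text
time_s: 7.75
position: [0.493, -0.0473, 0.1778]
tcp_rot: [[-0.815, 0.58, -0.001], [0.58, 0.815, 0.004], [0.003, 0.002, -1.0]]
force: [0.8, 1.6, -3.2]
opening: 0.684
time_s: 8.25
position: [0.493, -0.0479, 0.1774]
tcp_rot: [[-0.975, 0.22, -0.002], [0.22, 0.975, 0.004], [0.003, 0.004, -1.0]]
force: [-0.4, -0.9, -3.0]
opening: 0.685Traceback (most recent call last):
  File "to.py", line 4, in <module>
    print('t',s['time_s'],'pos',s['position'].round(4),'tx',tx.round(2),'shift',totool(np.array([x,y,z])-s['position'],s),'roll',round(-np.radians(da),4),'f',s['force'].round(1),'j6',s['joint_positions'][5].round(0),'open',(s['opening']*87).round(1))
                                                                                                                                                                                                                               ^^^^^^^^^^^^^^^^^^^^^^^
AttributeError: 'float' object has no attribute 'round'
```

```bash
sed -i "s/.round(1))$/)/;s/(s\['opening'\]\*87)/s['opening']*87/" to.py; python3 to.py .4929 -.0464 .0344 167.3
```

```text
t 8.25 pos [ 0.493  -0.0479  0.1774] tx 167.27 shift [ -0.    0.9 143. ] roll -0.0006 f [-0.4 -0.9 -3. ] j6 -96.0 open 59.56822095069457
```

```bash
python3 -m inch '[[52,0.5,1,20,0],[52,0.5,1,55,0],[52,0.5,1,90,0],[52,0.5,1,120,0],[52,0.5,1,134,0],[52,0.5,1,140,0],[52,0.5,1,140,0],[52,0.5,1,140,0]]'; python3 to.py .4929 -.0464 .0164 167.3
```

```text
time_s: 9.05
position: [0.4933, -0.0466, 0.038]
tcp_rot: [[-0.975, 0.221, -0.0], [0.221, 0.975, 0.004], [0.001, 0.003, -1.0]]
force: [0.7, -0.0, -2.6]
opening: 0.683
t 9.05 pos [ 0.4933 -0.0466  0.038 ] tx 167.22 shift [ 0.4  0.  21.6] roll -0.0015 f [ 0.7 -0.  -2.6] j6 -96.0 open 59.44139138209969
```

```bash
python3 -m inch '[[52,0.4,0,5,0],[52,0.4,0,9,0],[52,0.4,0,13,0],[52,0.4,0,16,0],[52,0.4,0,19,0],[52,0.4,0,21,0],[52,0.4,0,22,0],[52,0.4,0,22,0]]'; python3 to.py .4929 -.0464 .0164 167.3
```

```text
time_s: 9.85
position: [0.4928, -0.0464, 0.0166]
tcp_rot: [[-0.975, 0.221, -0.0], [0.221, 0.975, 0.004], [0.001, 0.003, -1.0]]
force: [-1.4, 1.0, 3.3]
opening: 0.685
t 9.85 pos [ 0.4928 -0.0464  0.0166] tx 167.23 shift [-0.1  0.   0.2] roll -0.0012 f [-1.4  1.   3.3] j6 -96.0 open 59.554976192459456
```

Contact at the expected height. Press slightly, release, rise, and move back to look.

```bash
python3 -m inch '[[52,0,0,1.5,0],[66,0,0,1,0],[70,0,0,0,0],[75,0,0,0,0],[75,0,0,0,0],[75,0,0,0,0]]'; python3 -m inch '[[75,0,0,-20,0],[75,0,0,-60,0],[75,-20,0,-100,0],[75,-50,0,-140,0],[75,-80,0,-180,0],[75,-110,0,-200,0],[75,-110,0,-200,0],[75,-110,0,-200,0]]'
python3 - <<'E'
from h import *
p,d,K,T=cap('wrist');np.savez('w5.npz',p=p,d=d,K=K,T=T)
cv2.imwrite('pics/w5.png',cv2.resize(p[0:250,130:430],(720,600),interpolation=cv2.INTER_CUBIC)[:,:,::-1])
print(bot.read_state()['position'])
E
```

```text
time_s: 10.45
position: [0.4929, -0.0464, 0.0165]
tcp_rot: [[-0.975, 0.221, -0.0], [0.221, 0.975, 0.004], [0.001, 0.003, -1.0]]
force: [0.4, -0.3, 0.7]
opening: 0.857
time_s: 11.25
position: [0.5999, -0.0714, 0.216]
tcp_rot: [[-0.975, 0.221, -0.001], [0.221, 0.975, 0.004], [0.002, 0.003, -1.0]]
force: [-0.7, -0.0, -0.5]
opening: 0.859
[ 0.59846477 -0.07091329  0.21496258]
```

View pics/w5.png

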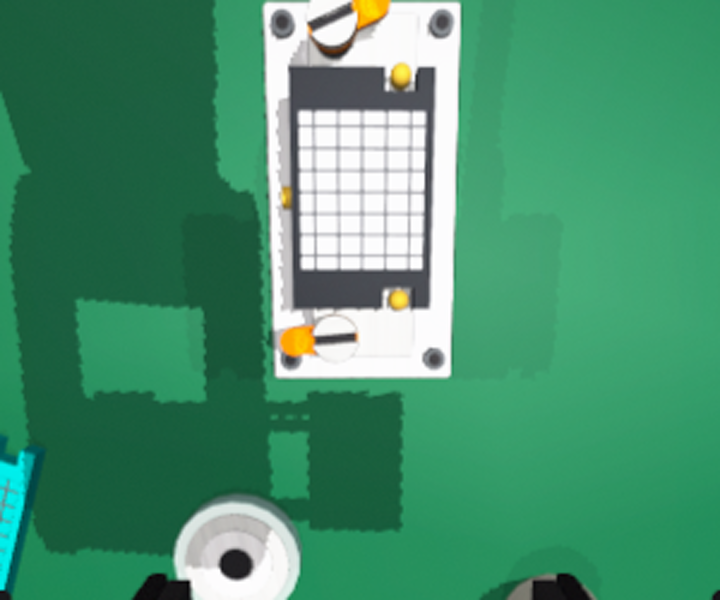

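The plate sits with both dowels, (400,75) and (399,299), in its notches. Checking its level and the slot angles.

```bash
cat > clips.py <<'E'
import sys
from h import *
z=np.load(sys.argv[1]);p,d,K,T=[z[k] for k in 'pdKT'];C=cloud(d,K,T);hsv=cv2.cvtColor(p,cv2.COLOR_RGB2HSV)
B=np.array([.4938,-.0462]);yaw=np.radians(-12.7);Rb=np.array([[np.cos(yaw),-np.sin(yaw)],[np.sin(yaw),np.cos(yaw)]])
X=np.concatenate([(C[...,:2]-B)@Rb,C[...,2:]],-1)*1000
m=(abs(X[...,0])<40)&(abs(X[...,1])<24)&(X[...,2]>50)
if m.sum()>100:
    A=np.c_[X[m][:,:2],np.ones(m.sum())];print('plate plane dz/dx,dz/dy,z',np.linalg.lstsq(A,X[m][:,2],rcond=None)[0].round(4))
vv,uu=np.mgrid[:420,:560]
R=T[:3,:3];c=-R.T@T[:3,3];ry=np.stack([(uu-K[0,2])/K[0,0],(vv-K[1,2])/K[1,1],np.ones_like(uu)],-1)@R
W=(c+ry*((.0735-c[2])/ry[...,2])[...,None])[...,:2];W=((W-B)@Rb)*1000
for n,cx,s in (('far',61,-1),('near',-61,1)):
    r=W-np.array([cx,-12]);q=np.hypot(r[...,0],r[...,1])
    h=(q<13)&(C[...,2]>.0715)&(C[...,2]<.08)
    if h.sum()<40: print(n,'unseen',h.sum());continue
    e=cv2.minEnclosingCircle(W[h].astype(np.float32));ctr=np.array(e[0])
    r=W-ctr;q=np.hypot(r[...,0],r[...,1])
    k=(q<8.5)&(hsv[...,2]<110)
    vx,vy,_,_=cv2.fitLine(r[k].astype(np.float32),cv2.DIST_L2,0,.01,.01).ravel()
    o=(q<26)&(q>11)&(hsv[...,0]<25)&(hsv[...,1]>170)&(C[...,2]>.060);t=r[o].mean(0) if o.sum() else np.array([np.nan]*2)
    if (vx*t[0]+vy*t[1])<0: vx,vy=-vx,-vy
    zero=np.pi if s<0 else 0
    ang=(np.arctan2(vy,vx)-zero+np.pi)%(2*np.pi)-np.pi
    ta=(np.arctan2(t[1],t[0])-zero+np.pi)%(2*np.pi)-np.pi
    print(n,'ctr base mm',ctr.round(1),'rad',round(e[1],1),'world',(B+Rb@(ctr/1000)).round(4),'slot turn',round(ang,3),'tongue',round(ta,3),'slot n',k.sum(),'slot mean',r[k].mean(0).round(1))
E
python3 clips.py w5.npz; python3 clips.py w4.npz
python3 - <<'E'
from h import *
z=np.load('top1.npz');p,d,K,T=[z[k] for k in 'pdKT'];C=cloud(d,K,T);hsv=cv2.cvtColor(p,cv2.COLOR_RGB2HSV)
for n in('red','yel','blu'):
    H=hsv[...,0];h={'red':(H<8)|(H>172),'yel':(H>22)&(H<34),'blu':(H>100)&(H<125)}[n]
    m=h&(hsv[...,1]>130)&(hsv[...,2]>60);m[:,:140]=0;m[:180]=0;m[275:]=0;m[:,195:]=0
    v,u=np.nonzero(m);print(n,m.sum(),u.mean(),v.mean(),'top z',np.percentile(C[m][:,2],[50,95]),ray(K,T,(u.mean(),v.mean()),.12))
m=(hsv[...,1]<60)&(C[...,2]>.055)&(C[...,2]<.075)&(C[...,1]>.1)&(C[...,1]<.4)&(C[...,0]<.7);Q=C[m][:,:2];print(cv2.minAreaRect((Q*1000).astype(np.float32)))
E
```

```text
plate plane dz/dx,dz/dy,z [  3.0898  -0.3654 107.8984]
far ctr base mm [ 60.9 -11.3] rad 9.9 world [ 0.5508 -0.0706] slot turn 1.661 tongue 1.606 slot n 47 slot mean [-0.7  0. ]
near ctr base mm [-60.4 -11.5] rad 10.0 world [ 0.4324 -0.0441] slot turn 1.95 tongue 1.733 slot n 57 slot mean [-0.9 -0.6]
far ctr base mm [ 60.9 -11.8] rad 10.1 world [ 0.5506 -0.0711] slot turn 1.656 tongue 1.556 slot n 76 slot mean [-0.3 -0.4]
near ctr base mm [-60.5 -11.8] rad 10.1 world [ 0.4322 -0.0444] slot turn 1.962 tongue 1.934 slot n 77 slot mean [-0.5 -0.2]
red 151 165.48344370860926 227.35761589403972 top z [0.13190866 0.13655271] [0.46430504 0.24943541 0.12      ]
yel 181 155.04972375690608 252.20441988950276 top z [0.13049539 0.1360346 ] [0.4101365  0.27178314 0.12      ]
blu 159 176.32704402515722 202.8930817610063 top z [0.13139066 0.13644234] [0.51844555 0.22578989 0.12      ]
((518.4285278320312, 231.72625732421875), (48.258514404296875, 304.7803039550781), 66.94036102294922)
```

Slots: far turn 1.66, near 1.955. Red driver at about (0.464, 0.247), rack axis about -23°, jaws to close across the rack. Moving over the red driver for a closer look.

```bash
python3 -m inch '[[87,25,35,0,0],[87,50,70,0,0.03],[87,76,105,0,0.06],[87,101,140,0,0.09],[87,126,175,10,0.12],[87,151,210,20,0.15],[87,176,245,30,0.18],[87,201,280,45,0.18]]'; python3 -m inch '[[87,0,0,0,0],[87,0,0,0,0],[87,0,0,0,0]]'
cat > drv.py <<'E'
from h import *
s=bot.read_state()
p,d,K,T=cap('wrist','w6.png');np.savez('w6.npz',p=p,d=d,K=K,T=T);C=cloud(d,K,T);hsv=cv2.cvtColor(p,cv2.COLOR_RGB2HSV);H=hsv[...,0]
ctr={}
for n,h in {'red':(H<8)|(H>172),'yel':(H>22)&(H<34),'blu':(H>100)&(H<125)}.items():
    m=h&(hsv[...,1]>110)&(hsv[...,2]>50)&(C[...,2]>.133)&(C[...,2]<.142)
    k,l,st,_=cv2.connectedComponentsWithStats(m.astype(np.uint8))
    if k<2: print(n,'none');continue
    m=l==1+np.argmax(st[1:,4]);v,u=np.nonzero(m)
    P=np.array([ray(K,T,(a,b),.136)[:2] for a,b in zip(u,v)])*1000
    e=cv2.minEnclosingCircle(P.astype(np.float32));ctr[n]=np.array(e[0]);print(n,m.sum(),u.mean(),v.mean(),'circ',np.round(e[0],1),round(e[1],1),'z',np.median(C[m][:,2]),'mean',P.mean(0).round(1))
print(s['position'],s['time_s'])
for a,b in (('yel','blu'),('yel','red'),('red','blu')):
    if a in ctr and b in ctr: v=ctr[b]-ctr[a];print(a,b,np.hypot(*v),np.degrees(np.arctan2(v[1],v[0])))
E
python3 drv.py
```

```text
time_s: 12.1
position: [0.4611, 0.2477, 0.1707]
tcp_rot: [[-0.92, 0.393, -0.007], [0.393, 0.92, 0.004], [0.008, 0.001, -1.0]]
force: [1.5, 0.6, 0.7]
opening: 0.997
time_s: 12.4
position: [0.4607, 0.2467, 0.1702]
tcp_rot: [[-0.919, 0.393, -0.008], [0.393, 0.919, 0.003], [0.009, -0.0, -1.0]]
force: [-0.2, -0.1, -0.4]
opening: 1.001
red 693 292.2178932178932 218.11688311688312 circ [464.7 255.4] 11.7 z 0.1360935600052235 mean [464.7 255.3]
yel 841 293.4411414982164 137.14030915576694 circ [410.3 278.8] 11.9 z 0.13608504887424494 mean [410.4 278.8]
blu none
[0.46071389 0.24668572 0.17024962] 12.4
yel red 59.14727863763479 -23.237803627578767
```

View pics/w6.png

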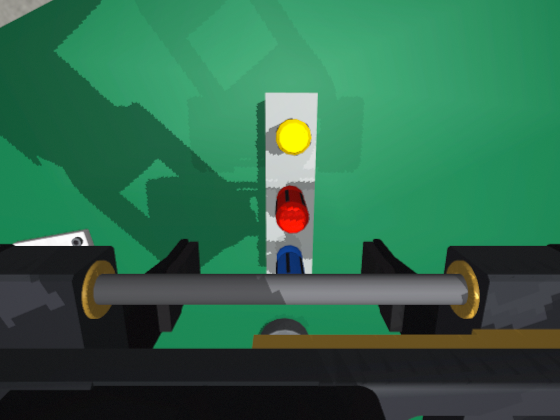

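The red driver is in the middle hole with its top at (292,218), centre (464.7, 255.4) mm; yellow is above it and blue below. Descending with the jaws across the rack.

```bash
python3 -m inch '[[80,-1.4,9.6,0,0],[80,-1.4,9.6,0,0],[80,-1.4,9.6,25,0],[80,-1.4,9.6,60,0],[80,-1.4,9.6,95,0],[80,-1.4,9.6,118,0],[80,-1.4,9.6,128,0],[80,-1.4,9.6,128,0]]'; python3 to.py .4647 .2554 .042 156.8
```

```text
time_s: 13.25
position: [0.4653, 0.2547, 0.0416]
tcp_rot: [[-0.919, 0.395, -0.009], [0.395, 0.919, 0.003], [0.01, -0.001, -1.0]]
force: [-0.3, -0.7, 0.4]
opening: 0.921
t 13.25 pos [0.4653 0.2547 0.0416] tx 156.75 shift [ 0.8  0.4 -0.4] roll -0.0009 f [-0.3 -0.7  0.4] j6 -51.0 open 80.12464853851372
```

```bash
python3 -m inch '[[60,0.8,0.4,0,0],[40,0.8,0.4,0,0],[30,0.8,0.4,0,0],[18,0.8,0.4,0,0],[18,0.8,0.4,0,0],[18,0.8,0.4,0,0],[18,0.8,0.4,0,0],[18,0.8,0.4,0,0]]'; python3 -m inch '[[18,0,0,0,0],[18,0,0,0,0],[18,0,0,0,0],[18,0,0,-10,0],[18,0,0,-40,0],[18,0,0,-80,0],[18,0,0,-120,0],[18,0,0,-150,0]]';python3 to.py .4647 .2554 .192 156.8
```

```text
time_s: 14.05
position: [0.4646, 0.2553, 0.0415]
tcp_rot: [[-0.919, 0.395, -0.009], [0.395, 0.919, 0.003], [0.01, -0.001, -1.0]]
force: [-0.4, 0.3, 1.2]
opening: 0.292
time_s: 14.85
position: [0.4666, 0.2551, 0.1946]
tcp_rot: [[-0.919, 0.395, -0.007], [0.395, 0.919, 0.004], [0.008, 0.001, -1.0]]
force: [0.7, 0.1, -0.8]
opening: 0.293
t 14.85 pos [0.4666 0.2551 0.1946] tx 156.76 shift [ 1.8 -0.5  2.6] roll -0.0008 f [ 0.7  0.1 -0.8] j6 -50.0 open 25.486121828788058
```

Held at 25.5 mm. Moving to open green to see the blade from the wrist and side cameras.

```bash
python3 -m inch '[[18,-6,-27,0,0],[18,-13,-54,0,0],[18,-19,-81,0,0],[18,-25,-108,0,0],[18,-31,-135,0,0],[18,-38,-162,5,0],[18,-44,-188,10,0],[18,-44,-188,10,0]]'; python3 -m inch '[[18,0,0,0,0],[18,0,0,0,0],[18,0,0,0,0]]'
python3 - <<'E'
from h import *
s=bot.read_state();X=s['position']+s['tcp_rot']@np.array([0,0,.038])
a=[]
for n in('wrist','side'):
    p,d,K,T=cap(n);np.savez('b_'+n+'.npz',p=p,d=d,K=K,T=T)
    u,v=proj(K,T,X);print(n,u,v);u,v=int(u),int(v)
    a.append(cv2.resize(p[max(0,v-60):v+40,max(0,u-50):u+50],(390,390),interpolation=cv2.INTER_CUBIC))
np.savez('b_s.npz',pos=s['position'],R=s['tcp_rot']);print(s['position'])
cv2.imwrite('pics/blade.png',np.hstack(a)[:,:,::-1])
E
```

```text
time_s: 15.65
position: [0.4315, 0.0629, 0.1841]
tcp_rot: [[-0.917, 0.398, -0.008], [0.398, 0.917, 0.003], [0.009, -0.001, -1.0]]
force: [0.1, 1.2, -1.4]
opening: 0.29
time_s: 15.95
position: [0.4318, 0.0637, 0.1843]
tcp_rot: [[-0.918, 0.397, -0.008], [0.397, 0.918, 0.003], [0.008, -0.0, -1.0]]
force: [0.9, -0.3, -0.8]
opening: 0.29
wrist 279.4648560953702 215.926031078896
side 313.50419982694314 200.53443255654994
[0.43178283 0.0636607  0.18434105]
```

View pics/blade.png

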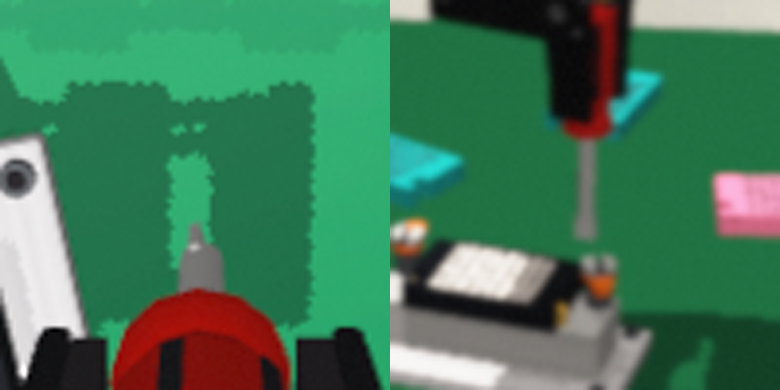

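Wrist view: the blade at crop (195,230) is seen edge-on, so the blade's width lies along tool x. The side view shows it broad, which agrees. Measuring numerically.

Run:
```python
from h import *
S=np.load('b_s.npz');pos,R=S['pos'],S['R']
z=np.load('b_wrist.npz');p,d,K,T=[z[k] for k in 'pdKT']
hsv=cv2.cvtColor(p,cv2.COLOR_RGB2HSV)
ng=np.clip((150-hsv[...,1].astype(float))/110,0,1)
for v in range(208,232):
    w=ng[v,265:296];print(v,'w',w.sum().round(1),'c',((np.arange(265,296)*w).sum()/max(w.sum(),.1)).round(2),end=' | ')
print()
for q in ([5,0,38],[-5,0,38],[0,1,38],[5,0,24],[0,0,24],[0,4,20],[0,-4,20],[0,0,0]): print(q,proj(K,T,pos+R@np.array(q)/1000).round(2))
z=np.load('b_side.npz');p,d,K,T=[z[k] for k in 'pdKT'];hsv=cv2.cvtColor(p,cv2.COLOR_RGB2HSV)
ng=np.clip((130-hsv[...,1].astype(float))/90,0,1)
print('side')
for v in range(172,206):
    w=ng[v,302:326];print(v,'w',w.sum().round(1),'c',((np.arange(302,326)*w).sum()/max(w.sum(),.1)).round(2),end=' | ')
print()
for q in ([5,0,38],[-5,0,38],[0,1,38],[0,0,38],[0,0,20],[0,0,0]): print(q,proj(K,T,pos+R@np.array(q)/1000).round(2))
```

```text
208 w 0.0 c 0.0 | 209 w 0.0 c 0.0 | 210 w 0.0 c 0.0 | 211 w 0.0 c 0.0 | 212 w 1.2 c 278.79 | 213 w 2.7 c 278.46 | 214 w 3.2 c 278.71 | 215 w 3.6 c 278.84 | 216 w 4.0 c 278.86 | 217 w 5.5 c 279.46 | 218 w 7.7 c 280.11 | 219 w 9.4 c 280.36 | 220 w 10.2 c 280.39 | 221 w 10.5 c 280.31 | 222 w 11.1 c 280.27 | 223 w 11.4 c 280.17 | 224 w 11.6 c 280.07 | 225 w 11.6 c 280.07 | 226 w 11.7 c 280.11 | 227 w 11.9 c 280.19 | 228 w 12.0 c 280.12 | 229 w 7.3 c 280.52 | 230 w 3.0 c 280.73 | 231 w 1.7 c 277.4 | 
[5, 0, 38] [279.46 209.57]
[-5, 0, 38] [279.47 222.21]
[0, 1, 38] [280.79 215.93]
[5, 0, 24] [279.42 214.98]
[0, 0, 24] [279.42 221.67]
[0, 4, 20] [285.09 223.43]
[0, -4, 20] [273.72 223.43]
[0, 0, 0] [279.33 233.21]
side
172 w 1.2 c 315.31 | 173 w 1.3 c 315.75 | 174 w 1.5 c 315.93 | 175 w 1.8 c 314.47 | 176 w 5.0 c 313.09 | 177 w 4.6 c 313.08 | 178 w 4.4 c 313.07 | 179 w 4.4 c 313.07 | 180 w 4.3 c 313.08 | 181 w 4.4 c 313.07 | 182 w 4.4 c 313.06 | 183 w 4.4 c 313.04 | 184 w 4.5 c 313.01 | 185 w 4.6 c 312.99 | 186 w 4.5 c 312.99 | 187 w 4.4 c 312.94 | 188 w 4.3 c 312.87 | 189 w 4.3 c 312.87 | 190 w 4.3 c 312.87 | 191 w 4.3 c 312.89 | 192 w 4.2 c 312.86 | 193 w 4.3 c 312.85 | 194 w 4.6 c 312.75 | 195 w 5.1 c 312.69 | 196 w 5.4 c 312.66 | 197 w 5.6 c 312.65 | 198 w 5.7 c 312.64 | 199 w 5.7 c 312.66 | 200 w 5.2 c 312.63 | 201 w 2.2 c 313.04 | 202 w 0.0 c 0.0 | 203 w 0.0 c 0.0 | 204 w 0.0 c 0.0 | 205 w 4.5 c 313.51 | 
[5, 0, 38] [315.72 201.1 ]
[-5, 0, 38] [311.3  199.98]
[0, 1, 38] [313.27 200.74]
[0, 0, 38] [313.5  200.53]
[0, 0, 20] [313.59 192.58]
[0, 0, 0] [313.7  183.56]
```

Run:
```python
from h import *
S=np.load('b_s.npz');pos,R=S['pos'],S['R']
z=np.load('b_wrist.npz');p,d,K,T=[z[k] for k in 'pdKT'];C=cloud(d,K,T);F=(C-pos)@R*1000
for v in range(211,229): print(v,[F[v,u].round(1).tolist() for u in ((278,279) if v<218 else (278,280,282))])
```

```text
211 [[-38.4, -2.1, 183.6], [-38.6, -0.9, 184.1]]
212 [[-39.6, -2.1, 183.2], [3.2, -0.3, 37.6]]
213 [[2.9, -1.1, 36.0], [3.6, -0.3, 33.6]]
214 [[3.2, -1.1, 32.5], [3.6, -0.3, 31.0]]
215 [[3.2, -1.0, 29.8], [3.7, -0.3, 28.3]]
216 [[3.4, -1.0, 26.7], [3.2, -0.3, 27.4]]
217 [[3.2, -1.0, 24.9], [3.4, -0.3, 24.4]]
218 [[3.2, -1.0, 22.5], [2.7, 0.4, 24.2], [2.6, 1.8, 24.6]]
219 [[2.2, -1.0, 23.2], [2.4, 0.4, 22.8], [2.2, 1.8, 23.5]]
220 [[2.3, -1.0, 20.8], [2.4, 0.4, 20.4], [2.3, 1.8, 20.7]]
221 [[2.3, -1.0, 18.3], [2.7, 0.4, 17.1], [2.4, 1.8, 18.2]]
222 [[2.4, -1.0, 16.0], [2.6, 0.4, 15.2], [2.4, 1.8, 15.8]]
223 [[2.6, -0.9, 13.2], [2.8, 0.4, 12.5], [2.2, 1.8, 14.2]]
224 [[2.4, -0.9, 11.5], [72.9, 0.6, -199.7], [2.2, 1.8, 12.2]]
225 [[2.1, -0.9, 10.4], [2.8, 0.4, 8.2], [2.2, 1.8, 9.9]]
226 [[2.3, -0.9, 7.5], [2.5, 0.4, 7.0], [2.8, 1.7, 6.1]]
227 [[2.6, -0.9, 4.8], [3.1, 0.4, 3.2], [2.7, 1.7, 4.5]]
228 [[2.5, -0.9, 2.9], [2.5, 0.4, 2.9], [2.9, 1.7, 1.8]]
```

Depth data agree. Driver axis at tool x = -1.45 mm and untilted, blade edge at tool z = 37.7 mm, blade about 14° counter-clockwise of tool x. Going over the near clip, with the blade to align to 99.3°.

```bash
python3 -m inch '[[18,-6,-14,0,0.14],[18,-12,-28,0,0.28],[18,-18,-42,0,0.42],[18,-25,-58,0,0.56],[18,-31,-72,0,0.7],[18,-37,-86,0,0.84],[18,-42.5,-98,20,0.98],[18,-42.5,-98,40,1.12]]'; python3 -m inch '[[18,0,0,0,0.124],[18,0,0,0,0.124],[18,0,0,0,0.124],[18,0,0,0,0.124]]'
cat > tip.py <<'E'
import sys; from h import *
# x y z bladeangle: where the blade edge's centre shall be
x,y,z,a=map(float,sys.argv[1:]); s=bot.read_state();R=s['tcp_rot']
off=np.array([-1.45,0,37.7])/1000
tx=np.degrees(np.arctan2(R[1,0],R[0,0]));da=(a-14-tx+90)%180-90
b=s['position']+R@off
r=-np.radians(da);c=np.array([[np.cos(r),-np.sin(r),0],[np.sin(r),np.cos(r),0],[0,0,1]])
print('t',s['time_s'],'tip',b.round(4),'blade',round(tx+14,2),'shift',((R.T@(np.array([x,y,z])-b)+off-c@off)*1000).round(2),'roll',round(r,4),'f',s['force'].round(1),'m',s['moment'].round(2),'z',R[:,2].round(4),'j6',s['joint_positions'][5])
E
python3 tip.py .4319 -.0444 .079 99.3
```

```text
time_s: 16.85
position: [0.4332, -0.0444, 0.1441]
tcp_rot: [[-0.037, 0.999, -0.005], [0.999, 0.037, 0.001], [0.001, -0.005, -1.0]]
force: [-0.1, 1.0, -0.6]
opening: 0.291
time_s: 17.25
position: [0.4336, -0.0442, 0.1445]
tcp_rot: [[0.085, 0.996, -0.004], [0.996, -0.085, 0.001], [0.001, -0.004, -1.0]]
force: [-1.2, -0.4, -0.8]
opening: 0.292
t 17.25 tip [ 0.4334 -0.0456  0.1068] blade 99.14 shift [ 1.07 -1.46 27.8 ] roll -0.0028 f [-1.2 -0.4 -0.8] m [ 0.05 -0.1  -0.01] z [-3.6e-03  9.0e-04 -1.0e+00] j6 -15.676051808822473
```

```bash
python3 -m inch '[[18,1,-1.4,5,0],[18,1,-1.4,14,0],[18,1,-1.4,22,0],[18,1,-1.4,26,0],[18,1,-1.4,28,0],[18,1,-1.4,28,0],[18,1,-1.4,28,0]]'
python3 tip.py .4319 -.0444 .070 99.3
python3 - <<'E'
from h import *
s=bot.read_state()
X=s['position']+s['tcp_rot']@np.array([-1.45,0,37.7])/1000
a=[]
for n in('wrist','side'):
    p,d,K,T=cap(n);np.savez('c_'+n+'.npz',p=p,d=d,K=K,T=T)
    u,v=map(int,proj(K,T,X));print(n,u,v)
    a.append(cv2.resize(p[v-30:v+30,u-30:u+30],(390,390),interpolation=cv2.INTER_CUBIC))
cv2.imwrite('pics/align.png',np.hstack(a)[:,:,::-1])
E
```

```text
time_s: 17.95
position: [0.4323, -0.0432, 0.1165]
tcp_rot: [[0.085, 0.996, -0.004], [0.996, -0.085, 0.001], [0.001, -0.004, -1.0]]
force: [0.5, 1.2, -1.3]
opening: 0.291
t 17.95 tip [ 0.4321 -0.0446  0.0788] blade 99.13 shift [ 0.14 -0.16  8.77] roll -0.0029 f [ 0.5  1.2 -1.3] m [-0.   -0.13 -0.03] z [-3.6e-03  9.0e-04 -1.0e+00] j6 -15.596386938478764
wrist 279 218
side 316 204
```

View pics/align.png

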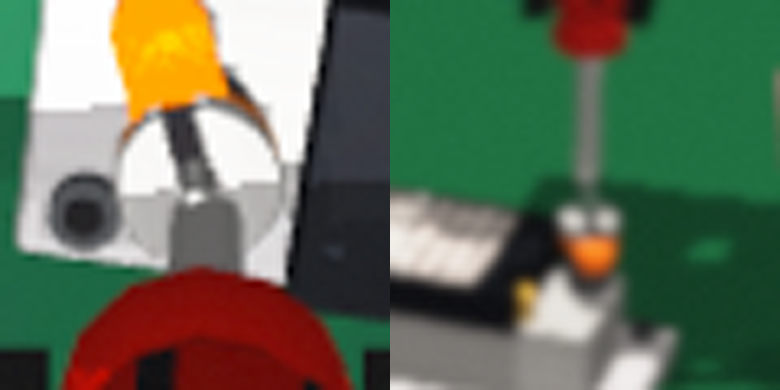

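Wrist crop: slot from (175,110) to (205,180), with the blade end at about (193,188), parallel and near-aligned. One numeric check of the lateral offset.

Run:
```python
from h import *
z=np.load('c_wrist.npz');p,d,K,T=[z[k] for k in 'pdKT'];C=cloud(d,K,T);s=bot.read_state();F=(C-s['position'])@s['tcp_rot']*1000
g=cv2.cvtColor(p,cv2.COLOR_RGB2GRAY)
for v in range(203,224): print(v,g[v,268:294].tolist())
for v in range(214,222): print(v,[F[v,u].round(1).tolist() for u in (277,278,279,280)])
R=s['tcp_rot']
h=np.array([.4319,-.0444,.0735]);print('head ctr px',proj(K,T,h), 'slot ends',[proj(K,T,h+np.array([np.cos(a),np.sin(a),0])*.01*k) for a in [np.radians(99.3)] for k in(1,.5)])
```

```text
203 [217, 176, 175, 175, 176, 179, 166, 166, 164, 163, 173, 185, 178, 123, 122, 124, 106, 90, 74, 100, 196, 246, 248, 251, 251, 251]
204 [186, 175, 173, 176, 191, 175, 116, 112, 94, 82, 87, 141, 177, 169, 145, 128, 111, 107, 98, 89, 126, 182, 220, 251, 251, 251]
205 [192, 175, 165, 150, 170, 127, 72, 55, 55, 55, 108, 213, 249, 245, 229, 199, 169, 134, 114, 96, 106, 154, 218, 250, 250, 250]
206 [198, 167, 150, 135, 182, 189, 98, 55, 55, 56, 95, 200, 249, 249, 250, 248, 238, 211, 165, 116, 98, 115, 209, 249, 249, 249]
207 [167, 117, 138, 217, 247, 240, 117, 56, 56, 55, 56, 159, 247, 249, 249, 249, 249, 248, 238, 186, 134, 101, 179, 247, 249, 249]
208 [114, 151, 213, 247, 248, 243, 167, 51, 56, 55, 56, 127, 229, 249, 249, 249, 249, 248, 247, 243, 216, 121, 143, 233, 250, 250]
209 [134, 200, 244, 248, 248, 243, 186, 63, 55, 55, 56, 98, 203, 249, 249, 249, 249, 248, 247, 247, 243, 202, 133, 207, 250, 250]
210 [172, 239, 248, 248, 248, 249, 238, 87, 55, 55, 55, 72, 178, 249, 249, 249, 249, 249, 247, 246, 247, 241, 172, 177, 250, 249]
211 [226, 248, 248, 248, 248, 249, 238, 100, 55, 56, 58,
[... 1716 characters left out ...]
0.2, 33.4]]
215 [[-1.4, -2.2, 47.7], [4.1, -1.2, 29.6], [4.5, -0.5, 28.2], [3.8, 0.2, 30.7]]
216 [[-1.9, -2.1, 46.7], [4.1, -1.2, 27.3], [4.4, -0.5, 26.1], [3.5, 0.2, 29.0]]
217 [[-2.8, -2.2, 46.9], [4.0, -1.2, 25.1], [4.4, -0.5, 23.7], [3.5, 0.2, 26.6]]
218 [[-3.4, -2.1, 46.3], [3.6, -1.2, 23.8], [3.8, -0.5, 23.3], [3.7, 0.2, 23.7]]
219 [[2.3, -1.9, 25.5], [2.9, -1.2, 23.9], [3.4, -0.5, 22.3], [3.6, 0.2, 21.5]]
220 [[2.5, -1.9, 22.7], [3.1, -1.2, 20.7], [3.6, -0.5, 19.3], [3.2, 0.2, 20.6]]
221 [[2.6, -1.9, 20.0], [2.8, -1.2, 19.6], [3.1, -0.5, 18.4], [3.4, 0.2, 17.5]]
head ctr px [279.32860655 216.58347232] slot ends [array([276.1236402 , 204.46166173]), array([277.73432066, 210.55357077])]
```

Slot and blade in the same picture: move about 0.7 mm in -y, then insert.

```bash
python3 -m inch '[[18,0.2,-0.7,1,0],[18,0.2,-0.7,3,0],[18,0.2,-0.7,5,0],[18,0.2,-0.7,6.5,0],[18,0.2,-0.7,8,0],[18,0.2,-0.7,8.8,0],[18,0.2,-0.7,8.8,0],[18,0.2,-0.7,8.8,0]]'; python3 tip.py .4319 -.0444 .0695 99.3
```

```text
time_s: 18.85
position: [0.4318, -0.0429, 0.1079]
tcp_rot: [[0.085, 0.996, -0.003], [0.996, -0.085, 0.001], [0.0, -0.003, -1.0]]
force: [-0.1, -0.1, -1.0]
opening: 0.288
t 18.85 tip [ 0.4315 -0.0443  0.0702] blade 99.14 shift [-0.04  0.37  0.65] roll -0.0028 f [-0.1 -0.1 -1. ] m [-0.04 -0.13 -0.  ] z [-3.1e-03  7.0e-04 -1.0e+00] j6 -15.593810309551271
```

No contact force at 3.3 mm depth, so the blade is in the slot. Turning clockwise, with the eccentricity compensated.

```bash
python3 -m inch '[[18,0,0.2,0,0.14],[18,-0.1,0.4,0,0.28],[18,-0.1,0.6,0,0.42],[18,-0.2,0.8,0,0.56],[18,-0.3,0.9,0,0.7],[18,-0.5,1.1,0,0.84],[18,-0.6,1.2,0,0.98],[18,-0.8,1.3,0,1.12]]'; python3 tip.py .4315 -.0443 .0702 -12.7
```

```text
time_s: 19.65
position: [0.4326, -0.0434, 0.1079]
tcp_rot: [[0.936, 0.352, -0.004], [0.352, -0.936, 0.001], [-0.003, -0.003, -1.0]]
force: [-0.6, 1.1, -1.0]
opening: 0.29
t 19.65 tip [ 0.4311 -0.0439  0.0702] blade 34.64 shift [-0.21  1.59 -0.04] roll 0.8262 f [-0.6  1.1 -1. ] m [0.22 0.01 0.09] z [-0.0039  0.0014 -1.    ] j6 48.8380032793735
```

```bash
python3 -m inch '[[18,0.1,0.4,0,0.14],[18,0.1,0.7,0,0.28],[18,0.1,1.0,0,0.42],[18,0,1.2,0,0.56],[18,-0.1,1.4,0,0.7],[18,-0.2,1.6,0,0.83],[18,-0.4,1.7,0,0.93],[18,-0.4,1.7,0,0.93]]'; python3 tip.py .4315 -.0443 .0702 -12.7
```

```text
time_s: 20.45
position: [0.4329, -0.045, 0.1079]
tcp_rot: [[0.842, -0.539, -0.004], [-0.539, -0.842, 0.002], [-0.004, 0.001, -1.0]]
force: [0.7, 0.8, -0.7]
opening: 0.293
t 20.45 tip [ 0.4316 -0.0442  0.0702] blade -18.63 shift [ 0.01  0.   -0.01] roll -0.1036 f [ 0.7  0.8 -0.7] m [ 0.28 -0.16  0.05] z [-0.0036  0.0017 -1.    ] j6 101.8927885513504
```

```bash
python3 -m inch '[[18,0,0.1,0,0.07],[18,0,0.2,0,0.12],[18,0,0.2,0,0.12]]'; python3 tip.py .4315 -.0443 .0702 -12.7; python3 -m inch '[[18,0,0.1,0,0.06],[18,0,0.1,0,0.1],[18,0,0.1,0,0.1]]'; python3 tip.py .4315 -.0443 .0702 -12.7
```

```text
time_s: 20.75
position: [0.4329, -0.0452, 0.1079]
tcp_rot: [[0.773, -0.635, -0.003], [-0.635, -0.773, 0.002], [-0.004, 0.001, -1.0]]
force: [0.8, 0.1, -1.7]
opening: 0.295
t 20.75 tip [ 0.4317 -0.0442  0.0702] blade -25.39 shift [-0.1  -0.11  0.03] roll -0.2214 f [ 0.8  0.1 -1.7] m [ 0.15 -0.07  0.05] z [-0.0033  0.0016 -1.    ] j6 108.6192351545097
time_s: 21.05
position: [0.4329, -0.0453, 0.1079]
tcp_rot: [[0.707, -0.707, -0.003], [-0.707, -0.707, 0.002], [-0.003, 0.001, -1.0]]
force: [-0.1, 0.1, -1.1]
opening: 0.289
t 21.05 tip [ 0.4317 -0.0442  0.0702] blade -30.98 shift [-0.16 -0.26  0.02] roll -0.319 f [-0.1  0.1 -1.1] m [ 0.1  -0.06  0.11] z [-0.0034  0.0015 -1.    ] j6 114.20070444340445
```

```bash
python3 -m inch '[[18,0,0,0,0.06],[18,0,0,0,0.1],[18,0,0,0,0.1]]'; python3 tip.py .4315 -.0443 .0702 -12.7
```

```text
time_s: 21.35
position: [0.4328, -0.0454, 0.1079]
tcp_rot: [[0.635, -0.772, -0.004], [-0.772, -0.635, 0.001], [-0.003, 0.002, -1.0]]
force: [-0.4, 0.3, -1.9]
opening: 0.29
t 21.35 tip [ 0.4317 -0.0442  0.0702] blade -36.56 shift [-0.19 -0.37  0.  ] roll -0.4164 f [-0.4  0.3 -1.9] m [0.02 0.01 0.08] z [-0.0036  0.0013 -1.    ] j6 119.79806353002722
```

```bash
python3 -m inch '[[18,0,0,0,0.06],[18,0,0,0,0.08],[18,0,0,0,0.08]]'; python3 tip.py .4315 -.0443 .0702 -12.7
```

```text
time_s: 21.65
position: [0.4327, -0.0455, 0.1079]
tcp_rot: [[0.573, -0.819, -0.004], [-0.819, -0.573, 0.001], [-0.003, 0.002, -1.0]]
force: [-0.5, 0.1, -1.6]
opening: 0.292
t 21.65 tip [ 0.4317 -0.0442  0.0702] blade -41.03 shift [-0.26 -0.47 -0.  ] roll -0.4944 f [-0.5  0.1 -1.6] m [-0.06  0.09  0.1 ] z [-0.0037  0.0011 -1.    ] j6 124.27303435440339
```

```bash
cat > tong.py <<'E'
from h import *
B=np.array([.4938,-.0462]);yaw=np.radians(-12.7);Rb=np.array([[np.cos(yaw),-np.sin(yaw)],[np.sin(yaw),np.cos(yaw)]])
for cam in ('wrist','top','side'):
    p,d,K,T=cap(cam);np.savez('t_'+cam+'.npz',p=p,d=d,K=K,T=T);C=cloud(d,K,T);hsv=cv2.cvtColor(p,cv2.COLOR_RGB2HSV)
    X=(C[...,:2]-B)@Rb*1000
    for n,cx,z0 in (('far',61,np.pi),('near',-61,0)):
        r=X-np.array([cx,-12]);q=np.hypot(r[...,0],r[...,1])
        o=(d>0)&(q<28)&(q>10)&(hsv[...,0]>8)&(hsv[...,0]<24)&(hsv[...,1]>170)&(hsv[...,2]>120)&(C[...,2]>.06)&(C[...,2]<.074)
        if o.sum()<4: print(cam,n,'few',o.sum());continue
        t=r[o].mean(0);print(cam,n,o.sum(),'tongue turn',round((np.arctan2(t[1],t[0])-z0+np.pi/2)%(2*np.pi)-np.pi/2,2),t.round(1))
    s=bot.read_state()
    if cam=='wrist':
        F=(C-s['position'])@s['tcp_rot']*1000
        for v in (213,215,217,220,223): print(v,[F[v,u].round(1).tolist() for u in range(275,286,1) if abs(F[v,u,0])<12 and F[v,u,2]<40])
E
python3 tong.py
```

```text
wrist far 237 tongue turn 1.6 [  0.4 -16.4]
wrist near 288 tongue turn 0.06 [16.3  1. ]
213 [[2.7, -4.6, 37.7], [2.6, -3.8, 38.2], [2.4, -3.1, 38.8], [4.0, -2.3, 33.3], [4.0, -1.5, 33.5], [4.1, -0.8, 33.1], [4.0, -0.0, 33.5], [4.1, 0.7, 33.0], [3.8, 1.4, 34.0], [3.8, 2.2, 34.2], [4.1, 2.9, 33.1]]
215 [[0.7, -4.6, 39.1], [1.2, -3.8, 37.4], [1.1, -3.1, 37.8], [3.6, -2.2, 29.5], [3.3, -1.5, 30.6], [3.3, -0.8, 30.5], [2.1, -0.0, 34.6], [2.5, 0.7, 33.1], [2.4, 1.4, 33.7], [2.3, 2.2, 33.9], [2.2, 2.9, 34.2]]
217 [[-0.3, -4.6, 37.3], [-0.5, -3.8, 37.8], [-0.7, -3.1, 38.6], [3.8, -2.2, 24.0], [3.9, -1.5, 23.7], [3.8, -0.8, 24.2], [3.1, -0.1, 26.3], [-0.6, 0.7, 38.2], [0.5, 1.5, 34.8], [0.7, 2.2, 34.1], [0.5, 2.9, 34.6]]
220 [[-1.6, -4.5, 34.0], [1.2, -3.7, 25.3], [2.3, -2.9, 21.7], [2.6, -2.2, 21.0], [3.1, -1.5, 19.2], [2.8, -0.8, 20.3], [2.9, -0.1, 19.7], [2.5, 0.6, 21.1], [2.5, 1.3, 21.2], [2.2, 2.0, 22.1], [1.5, 2.8, 24.2]]
223 [[-0.3, -4.3, 22.7], [1.8, -3.6, 16.6], [2.4, -2.8, 14.7], [2.5, -2.2, 14.4], [2.9, -1.5, 13.2], [3.1, -0.8, 12.6], [2.9, -0.1, 13.2], [3.1, 0.6, 12.5], [2.2, 1.3, 15.4], [2.2, 2.0, 15.4], [1.6, 2.7, 17.0]]
top far 22 tongue turn 1.61 [  0.7 -17.3]
top near few 0
side far 5 tongue turn -1.36 [-2.2 10.2]
side near 22 tongue turn 0.44 [12.3  5.8]
```

Wrist depth puts the near tongue at about 0.06 and the slot floor along the locked direction, so it looks to be at its stop. I back off within the slot's slack, lift, and measure clip and blade again.

```bash
python3 -m inch '[[18,0,0,0,-0.08],[18,0,0,0,-0.14],[18,0,0,-4,-0.14],[18,0,0,-12,-0.14],[18,0,0,-35,-0.14],[18,-40,0,-50,-0.14],[18,-60,0,-50,-0.14],[18,-60,0,-50,-0.14]]';python3 -m inch '[[18,0,0,0,0],[18,0,0,0,0]]'
cat > blade.py <<'E'
from h import *
s=bot.read_state();p,d,K,T=cap('wrist');np.savez('w7.npz',p=p,d=d,K=K,T=T);C=cloud(d,K,T);F=(C-s['position'])@s['tcp_rot']*1000
def pts(z0,z1):
    m=(abs(F[...,0])<9)&(abs(F[...,1])<9)&(F[...,2]>z0)&(F[...,2]<z1);return F[m]
Q=pts(2,20);print('shank n',len(Q),'y ctr',((Q[:,1].min()+Q[:,1].max())/2).round(2),'front x',np.percentile(Q[:,0],90).round(2))
for a in (25,29,33):
    Q=pts(a,a+4);Q=Q[np.argsort(Q[:,1])];print('blade z',a,Q[:,:2].round(1).tolist()[::2])
Q=pts(20,45);print('lowest z',np.sort(Q[:,2])[-5:].round(1))
E
python3 blade.py; python3 clips.py w7.npz; python3 tip.py .5508 -.0712 .09 82.4
```

```text
time_s: 22.6
position: [0.3961, 0.0056, 0.1589]
tcp_rot: [[0.682, -0.731, -0.005], [-0.731, -0.682, 0.002], [-0.005, 0.002, -1.0]]
force: [-0.9, -1.1, -1.8]
opening: 0.296
time_s: 22.8
position: [0.3969, 0.0052, 0.1593]
tcp_rot: [[0.682, -0.731, -0.004], [-0.731, -0.682, 0.002], [-0.004, 0.002, -1.0]]
force: [0.2, 0.5, -0.6]
opening: 0.298
shank n 90 y ctr -0.41 front x 3.15
blade z 25 [[-0.2, -4.4], [3.6, -2.2], [4.0, -1.5], [3.6, -0.8], [2.8, 0.7], [-1.4, 3.6]]
blade z 29 [[3.8, -2.2], [3.8, -0.8]]
blade z 33 [[3.3, -2.3], [3.2, -0.8]]
lowest z [31.9 33.9 36.  36.  36.3]
plate plane dz/dx,dz/dy,z [-2.500e-03 -2.200e-03  6.175e+01]
far ctr base mm [ 58.3 -10.4] rad 9.6 world [ 0.5484 -0.0692] slot turn 0.375 tongue 0.783 slot n 50 slot mean [-1.4  3.8]
near ctr base mm [-61.5 -11.8] rad 10.0 world [ 0.4312 -0.0442] slot turn 0.051 tongue 0.061 slot n 85 slot mean [0.4 0.1]
t 22.85 tip [0.3959 0.0061 0.1214] blade -33.0 shift [161.52 -59.33  30.69] roll 1.1274 f [ 0.1  0.1 -1.3] m [ 0.06  0.03 -0.08] z [-0.0039  0.0016 -1.    ] j6 121.43847444603246
```

Near clip locked (slot 0.05, tongue 0.06), plate flat. Re-measuring the driver in the hand by pixel profile, as it shifted a little.

```bash
cat > prof.py <<'E'
import sys
from h import *
z=np.load(sys.argv[1]);p,d,K,T=[z[k] for k in 'pdKT'];hsv=cv2.cvtColor(p,cv2.COLOR_RGB2HSV);g=cv2.cvtColor(p,cv2.COLOR_RGB2GRAY)
R=None;s=bot.read_state();R=s['tcp_rot'];pos=s['position']
F=(cloud(d,K,T)-pos)@R*1000
for v in range(206,231,1): 
    m=(abs(F[v,:,0])<9)&(abs(F[v,:,1])<9)&(F[v,:,2]<42)&(F[v,:,2]>0);u=np.nonzero(m)[0]
    if len(u): print(v,'u',u.min(),u.max(),'x,z mid',F[v,u[len(u)//2],[0,2]].round(1),'S',hsv[v,u.min()-2:u.max()+3,1].tolist())
for q in ([4,0,38],[4,0,24],[3,0,20],[3,0,5]): print(q,proj(K,T,pos+R@np.array(q)/1000).round(2))
E
python3 prof.py w7.npz
```

```text
213 u 278 280 x,z mid [ 3.7 33.7] S [153, 103, 7, 26, 105, 164, 163]
214 u 278 280 x,z mid [ 3.6 31.8] S [153, 102, 3, 5, 57, 152, 163]
215 u 278 280 x,z mid [ 4.1 27.6] S [152, 103, 3, 5, 32, 119, 162]
216 u 278 281 x,z mid [ 3.3 27.6] S [151, 93, 5, 3, 24, 99, 157, 163]
217 u 278 281 x,z mid [ 3.4 25. ] S [138, 52, 4, 6, 5, 34, 109, 136]
218 u 278 283 x,z mid [ 2.9 24.1] S [115, 20, 6, 6, 6, 7, 5, 37, 116, 151]
219 u 277 284 x,z mid [ 2.6 22.5] S [143, 59, 5, 2, 4, 7, 7, 5, 5, 21, 105, 161]
220 u 276 285 x,z mid [ 3.1 18.9] S [163, 126, 5, 5, 5, 7, 7, 7, 2, 5, 5, 56, 156, 163]
221 u 276 285 x,z mid [ 2.5 18.5] S [156, 101, 5, 5, 5, 7, 10, 5, 5, 7, 5, 42, 134, 162]
222 u 275 285 x,z mid [ 3.  14.7] S [162, 149, 79, 5, 5, 5, 5, 5, 7, 5, 5, 5, 30, 117, 164]
223 u 275 286 x,z mid [ 2.7 13.3] S [164, 148, 68, 3, 5, 3, 5, 10, 7, 7, 7, 7, 30, 120, 164, 164]
224 u 275 286 x,z mid [ 2.8 10.7] S [164, 142, 43, 8, 8, 5, 5, 7, 10, 10, 7, 2, 32, 119, 164, 164]
225 u 275 286 x,z mid [2.8 8.6] S [165, 143, 41, 5, 3, 3, 5, 7, 7, 7, 5, 5, 30, 112, 163, 163]
226 u 275 286 x,z mid [2.7 6.8] S [165, 139, 41, 3, 3, 5, 5, 7, 10, 7, 7, 5, 14, 91, 163, 162]
227 u 275 286 x,z mid [2.6 5.2] S [165, 141, 41, 5, 3, 5, 7, 5, 7, 7, 10, 5, 19, 91, 162, 163]
228 u 275 286 x,z mid [2.8 2.7] S [164, 140, 29, 8, 15, 34, 43, 43, 33, 17, 8, 5, 14, 91, 163, 163]
229 u 275 286 x,z mid [2.6 1.3] S [158, 111, 41, 58, 100, 157, 191, 190, 151, 91, 64, 54, 34, 65, 152, 154]
[4, 0, 38] [281.09 211.06]
[4, 0, 24] [281.14 216.55]
[3, 0, 20] [281.16 219.59]
[3, 0, 5] [281.22 226.53]
```

Near lock confirmed. The driver is unchanged in the hand (shank u = 280.3, blade left edge 277.4). Moving to the far clip, turning back counter-clockwise in the air.

```bash
python3 -m inch '[[18,20,-7,0,-0.14],[18,45,-16,0,-0.28],[18,70,-25,0,-0.42],[18,95,-34,0,-0.56],[18,120,-43,0,-0.7],[18,145,-52,0,-0.84],[18,160,-58,0,-0.98],[18,161,-59,0,-1.12]]'; python3 -m inch '[[18,0,0,0,-0.14],[18,0,0,0,-0.28],[18,0,0,0,-0.42],[18,0,0,0,-0.56],[18,0,0,0,-0.7],[18,0,0,0,-0.84],[18,0,0,0,-0.89],[18,0,0,0,-0.89]]'; python3 tip.py .5504 -.0711 .079 82.4
```

```text
time_s: 23.65
position: [0.5531, -0.075, 0.1579]
tcp_rot: [[0.954, 0.299, -0.001], [0.299, -0.954, 0.001], [-0.001, -0.001, -1.0]]
force: [0.4, -0.0, -0.3]
opening: 0.289
time_s: 24.45
position: [0.5534, -0.0758, 0.1573]
tcp_rot: [[0.37, 0.929, -0.002], [0.929, -0.37, 0.001], [-0.0, -0.002, -1.0]]
force: [-0.0, -1.2, -0.5]
opening: 0.293
t 24.45 tip [ 0.5528 -0.0772  0.1196] blade 82.29 shift [ 4.76 -4.4  40.62] roll -0.0019 f [-0.  -1.2 -0.5] m [-0.02 -0.04  0.01] z [-1.9e-03  6.0e-04 -1.0e+00] j6 2.4434335951991826
```

```bash
python3 -m inch '[[18,4.8,-4.4,5,0],[18,4.8,-4.4,18,0],[18,4.8,-4.4,30,0],[18,4.8,-4.4,38,0],[18,4.8,-4.4,40.6,0],[18,4.8,-4.4,40.6,0],[18,4.8,-4.4,40.6,0]]'; python3 tip.py .5504 -.0711 .0702 82.4
cat > slot.py <<'E'
from h import *
s=bot.read_state();p,d,K,T=cap('wrist');np.savez('w8.npz',p=p,d=d,K=K,T=T);g=cv2.cvtColor(p,cv2.COLOR_RGB2GRAY)
for v in range(202,224): print(v,g[v,266:292].tolist())
E
python3 slot.py
```

```text
time_s: 25.15
position: [0.5514, -0.0699, 0.1169]
tcp_rot: [[0.37, 0.929, -0.001], [0.929, -0.37, 0.0], [-0.0, -0.001, -1.0]]
force: [0.6, 0.4, -1.3]
opening: 0.292
t 25.15 tip [ 0.5508 -0.0712  0.0792] blade 82.29 shift [-0.06 -0.4   9.05] roll -0.002 f [ 0.6  0.4 -1.3] m [-0.02 -0.1   0.01] z [-1.3e-03  4.0e-04 -1.0e+00] j6 2.9747325674039633
202 [179, 204, 240, 240, 231, 162, 87, 53, 63, 80, 100, 103, 115, 111, 83, 107, 121, 88, 72, 56, 51, 145, 238, 239, 215, 150]
203 [180, 181, 181, 182, 179, 150, 56, 77, 91, 108, 132, 136, 152, 155, 100, 150, 176, 112, 88, 79, 69, 74, 129, 179, 166, 161]
204 [182, 182, 181, 179, 164, 120, 83, 91, 106, 114, 110, 109, 106, 128, 156, 152, 152, 124, 104, 98, 88, 78, 106, 171, 166, 151]
205 [179, 180, 180, 169, 127, 93, 110, 86, 82, 65, 33, 43, 55, 140, 232, 232, 214, 193, 171, 140, 106, 91, 89, 131, 158, 145]
206 [172, 179, 175, 150, 92, 104, 114, 124, 120, 38, 35, 40, 52, 102, 203, 245, 245, 247, 244, 222, 168, 120, 90, 92, 125, 157]
207 [144, 178, 163, 105, 86, 109, 148, 177, 162, 50, 36, 36, 42, 96, 197, 246, 244, 244, 245, 246, 241, 203, 138, 9
[... 1366 characters left out ...]
156, 137, 164, 152, 117, 95, 99, 118, 146, 164, 173, 175, 174, 172, 172, 163]
219 [28, 104, 176, 173, 173, 173, 174, 177, 176, 159, 116, 104, 121, 105, 95, 95, 94, 92, 99, 137, 172, 175, 174, 172, 170, 161]
220 [24, 81, 153, 172, 172, 172, 174, 176, 171, 139, 91, 94, 93, 94, 94, 94, 94, 93, 89, 116, 169, 174, 174, 172, 169, 157]
221 [27, 35, 106, 170, 171, 173, 173, 175, 168, 130, 90, 92, 94, 94, 94, 96, 93, 93, 90, 107, 151, 173, 174, 170, 164, 158]
222 [32, 21, 96, 166, 168, 172, 174, 175, 161, 103, 91, 93, 94, 94, 95, 95, 94, 92, 90, 101, 140, 173, 174, 167, 153, 157]
223 [30, 19, 86, 158, 165, 167, 171, 174, 161, 103, 91, 93, 94, 94, 94, 94, 93, 92, 91, 101, 141, 172, 172, 159, 146, 177]
```

```bash
python3 -m inch '[[18,0,-0.5,1,0],[18,0,-0.5,3,0],[18,0,-0.5,5,0],[18,0,-0.5,6.5,0],[18,0,-0.5,8,0],[18,0,-0.5,9,0],[18,0,-0.5,9,0],[18,0,-0.5,9,0]]'; python3 tip.py .5504 -.0711 .0702 82.4
```

```text
time_s: 26.0
position: [0.551, -0.0697, 0.1081]
tcp_rot: [[0.37, 0.929, -0.001], [0.929, -0.37, 0.0], [-0.0, -0.001, -1.0]]
force: [-0.6, 0.4, -1.4]
opening: 0.29
t 26.0 tip [ 0.5505 -0.0711  0.0704] blade 82.29 shift [-0.06 -0.04  0.22] roll -0.002 f [-0.6  0.4 -1.4] m [-0.01 -0.07 -0.01] z [-9.e-04  3.e-04 -1.e+00] j6 2.9769004122973928
```

Inserted without contact force. Turning clockwise.

```bash
python3 -m inch '[[18,0,0.2,0,0.14],[18,-0.1,0.4,0,0.28],[18,-0.1,0.6,0,0.42],[18,-0.2,0.8,0,0.56],[18,-0.3,0.9,0,0.7],[18,-0.5,1.1,0,0.84],[18,-0.6,1.2,0,0.98],[18,-0.8,1.3,0,1.12]]'; python3 tip.py .5505 -.0711 .0702 -12.7
```

```text
time_s: 26.8
position: [0.5517, -0.0707, 0.1081]
tcp_rot: [[0.998, 0.066, -0.001], [0.066, -0.998, 0.001], [-0.001, -0.001, -1.0]]
force: [-0.9, 0.7, 0.1]
opening: 0.295
t 26.8 tip [ 0.5502 -0.0708  0.0704] blade 17.8 shift [0.07 1.09 0.25] roll 0.5324 f [-0.9  0.7  0.1] m [0.1  0.08 0.06] z [-1.4e-03  6.0e-04 -1.0e+00] j6 67.37090702718893
```

```bash
python3 -m inch '[[18,0.2,0.5,0,0.14],[18,0.2,0.7,0,0.28],[18,0.1,0.9,0,0.42],[18,0,1.1,0,0.56],[18,-0.1,1.3,0,0.7],[18,-0.2,1.4,0,0.84],[18,-0.3,1.5,0,0.97],[18,-0.4,1.6,0,1.03]]'; python3 -m inch '[[18,0,0,0,0.03],[18,0,0,0,0.03]]'; python3 tip.py .5505 -.0711 .0702 -12.7; python3 tong.py | grep -v side | grep -v '^2'; python3 clips.py t_wrist.npz
```

```text
time_s: 27.6
position: [0.5515, -0.0723, 0.1081]
tcp_rot: [[0.568, -0.823, -0.001], [-0.823, -0.568, 0.001], [-0.001, 0.001, -1.0]]
force: [0.7, 0.3, -1.2]
opening: 0.291
time_s: 27.8
position: [0.5515, -0.0723, 0.1082]
tcp_rot: [[0.543, -0.84, -0.001], [-0.84, -0.543, 0.001], [-0.001, 0.001, -1.0]]
force: [-0.6, 0.3, -1.5]
opening: 0.298
t 27.8 tip [ 0.5507 -0.0711  0.0705] blade -43.11 shift [-0.26 -0.59  0.28] roll -0.5307 f [-0.6  0.3 -1.5] m [0.06 0.02 0.05] z [-1.2e-03  5.0e-04 -1.0e+00] j6 128.11636629405564
wrist far 51 tongue turn 0.18 [-17.1  -3.1]
wrist near few 0
top far few 0
top near few 0
plate plane dz/dx,dz/dy,z [2.32000e-02 7.22000e-02 6.29011e+01]
far ctr base mm [ 60.9 -12. ] rad 10.1 world [ 0.5506 -0.0713] slot turn 0.059 tongue -0.642 slot n 42 slot mean [2.3 0.2]
near unseen 0
```

```bash
python3 -m inch '[[18,0,0.1,0,0.08],[18,-0.1,0.2,0,0.14],[18,-0.1,0.2,0,0.14]]'; python3 tip.py .5505 -.0711 .0702 -12.7; python3 -m inch '[[18,-0.1,0,0,0.06],[18,-0.1,0,0,0.1],[18,-0.1,0,0,0.1]]'; python3 tip.py .5505 -.0711 .0702 -12.7;python3 tong.py | grep 'wrist far'
```

```text
time_s: 28.25
position: [0.5511, -0.0723, 0.1081]
tcp_rot: [[0.422, -0.907, -0.002], [-0.907, -0.422, 0.001], [-0.001, 0.001, -1.0]]
force: [-1.4, 0.3, -0.7]
opening: 0.291
t 28.25 tip [ 0.5505 -0.071   0.0704] blade -51.06 shift [-0.2  -0.9   0.25] roll -0.6696 f [-1.4  0.3 -0.7] m [0.05 0.08 0.11] z [-1.5e-03  5.0e-04 -1.0e+00] j6 136.0669289238903
time_s: 28.55
position: [0.551, -0.0723, 0.1081]
tcp_rot: [[0.331, -0.944, -0.002], [-0.944, -0.331, 0.0], [-0.001, 0.002, -1.0]]
force: [-1.0, -0.3, -1.4]
opening: 0.295
t 28.55 tip [ 0.5504 -0.0709  0.0704] blade -56.69 shift [-0.24 -1.01  0.25] roll -0.7679 f [-1.  -0.3 -1.4] m [-0.    0.06  0.16] z [-1.7e-03  4.0e-04 -1.0e+00] j6 141.7112503925615
wrist far 58 tongue turn 0.1 [-17.1  -1.6]
```

Moment has risen to 0.16, so the stop is reached. Back off, lift and check.

```bash
python3 -m inch '[[18,0,0,0,-0.08],[18,0,0,0,-0.16],[18,0,0,-4,-0.16],[18,0,0,-12,-0.16],[18,0,0,-35,-0.16],[18,-50,0,-50,-0.16],[18,-80,0,-50,-0.16],[18,-80,0,-50,-0.16]]';python3 -m inch '[[18,0,0,0,0],[18,0,0,0,0]]'
python3 blade.py; python3 clips.py w7.npz; python3 prof.py w7.npz | tail -8
```

```text
time_s: 29.5
position: [0.5227, 0.0066, 0.1596]
tcp_rot: [[0.479, -0.878, -0.002], [-0.878, -0.479, 0.002], [-0.003, 0.001, -1.0]]
force: [0.2, -0.8, -1.1]
opening: 0.295
time_s: 29.7
position: [0.5233, 0.0063, 0.1603]
tcp_rot: [[0.478, -0.878, -0.001], [-0.878, -0.478, 0.002], [-0.002, -0.0, -1.0]]
force: [0.8, 0.0, -1.8]
opening: 0.292
shank n 92 y ctr -0.42 front x 3.02
blade z 25 [[3.6, -2.2], [4.1, -1.5], [3.3, -0.8], [2.6, 0.7], [1.2, 2.8]]
blade z 29 [[3.6, -2.2], [3.8, -1.5], [3.6, -0.8]]
blade z 33 [[3.3, -2.3], [3.8, -1.5], [1.1, -0.0]]
lowest z [33.8 35.  35.3 35.5 36.6]
plate plane dz/dx,dz/dy,z [ -0.609    3.474  232.9727]
far ctr base mm [ 60.6 -11.6] rad 9.9 world [ 0.5504 -0.0709] slot turn -0.006 tongue -0.022 slot n 90 slot mean [0.6 0.1]
near ctr base mm [-61.1 -11.6] rad 10.2 world [ 0.4317 -0.0441] slot turn 0.059 tongue 0.063 slot n 69 slot mean [0.6 0. ]
226 u 275 286 x,z mid [2.3 7.1] S [158, 137, 40, 5, 7, 5, 7, 9, 7, 9, 4, 7, 13, 92, 158, 157]
227 u 275 286 x,z mid [2.6 4.1] S [157, 137, 42, 5, 7, 5, 7, 7, 7, 7, 4, 4, 13, 92, 158, 159]
228 u 275 286 x,z mid [2.7 2.1] S [156, 134, 32, 7, 17, 34, 44, 40, 33, 16, 5, 4, 15, 89, 159, 159]
229 u 275 286 x,z mid [2.2 1.4] S [150, 105, 38, 56, 100, 155, 188, 189, 151, 86, 58, 44, 34, 56, 142, 152]
[4, 0, 38] [281.18 210.63]
[4, 0, 24] [281.24 216.09]
[3, 0, 20] [281.25 219.13]
[3, 0, 5] [281.32 226.03]
```

Far clip is at its stop (-0.01) and the near one at 0.06, both locked within 0.15. Now the return to the rack.

```bash
python3 tip.py .4653 .2550 .177 -9.2
```

```text
t 29.75 tip [0.5227 0.0073 0.1223] blade -47.45 shift [-245.44  -68.89  -54.25] roll -0.6676 f [ 0.2  0.1 -1.6] m [ 0.09  0.03 -0.  ] z [-0.0011  0.0015 -1.    ] j6 139.76818890098934
```

```bash
python3 -m inch '[[18,0,0,-30,0],[18,-30,-8,-54,-0.1],[18,-70,-20,-54,-0.2],[18,-115,-32,-54,-0.32],[18,-160,-45,-54,-0.44],[18,-205,-57,-54,-0.55],[18,-240,-67,-54,-0.667],[18,-245.4,-68.9,-54,-0.667]]';python3 -m inch '[[18,0,0,0,0],[18,0,0,0,0],[18,0,0,0,0]]'; python3 tip.py .4653 .2550 .080 -9.2
```

```text
time_s: 30.55
position: [0.4662, 0.2572, 0.2144]
tcp_rot: [[0.921, -0.391, -0.001], [-0.391, -0.921, 0.003], [-0.002, -0.002, -1.0]]
force: [-0.0, -0.9, -1.1]
opening: 0.293
time_s: 30.85
position: [0.4669, 0.2557, 0.2142]
tcp_rot: [[0.919, -0.393, -0.001], [-0.393, -0.919, 0.002], [-0.002, -0.001, -1.0]]
force: [-0.7, 0.1, -1.2]
opening: 0.295
t 30.85 tip [0.4655 0.2563 0.1765] blade -9.15 shift [ 0.53  1.46 96.51] roll 0.0008 f [-0.7  0.1 -1.2] m [ 0.02  0.03 -0.03] z [-0.0013  0.0022 -1.    ] j6 129.6676131570986
```

```bash
python3 -m inch '[[18,0.5,1.4,10,0],[18,0.5,1.4,35,0],[18,0.5,1.4,60,0],[18,0.5,1.4,82,0],[18,0.5,1.4,94,0],[18,0.5,1.4,96.5,0],[18,0.5,1.4,96.5,0]]'; python3 tip.py .4653 .2550 .006 -9.2
python3 - <<'E'
from h import *
p,d,K,T=cap('wrist');C=cloud(d,K,T);g=cv2.cvtColor(p,cv2.COLOR_RGB2GRAY);s=bot.read_state()
c=np.array([.4653,.2550]);a=np.radians(-23.2);R=np.array([[np.cos(a),-np.sin(a)],[np.sin(a),np.cos(a)]])
X=(C[...,:2]-c)@R*1000
top=(abs(C[...,2]-.0665)<.004)&(abs(X[...,0])<25)&(abs(X[...,1])<30)
low=(C[...,2]<.058)&(C[...,2]>-.01)&(d>0)
vv,uu=np.nonzero(top)
for x0 in range(-24,25,3):
    m=top&(abs(X[...,0]-x0)<1.5);print(x0,m.sum(),np.sort(X[m][:,1])[::4].round(0).tolist() if m.sum() else '')
E
```

```text
time_s: 31.55
position: [0.467, 0.2541, 0.1176]
tcp_rot: [[0.919, -0.394, -0.002], [-0.394, -0.919, 0.002], [-0.002, -0.001, -1.0]]
force: [0.2, 0.3, -0.1]
opening: 0.295
t 31.55 tip [0.4656 0.2547 0.0799] blade -9.2 shift [-2.200e-01 -5.000e-02  7.387e+01] roll 0.0001 f [ 0.2  0.3 -0.1] m [0.05 0.01 0.03] z [-0.0015  0.0021 -1.    ] j6 129.49388160298966
-24 28 [-23.0, -19.0, -18.0, -17.0, 18.0, 19.0, 20.0]
-21 68 [-23.0, -22.0, -21.0, -21.0, -20.0, -18.0, -17.0, -17.0, -16.0, 15.0, 17.0, 18.0, 18.0, 19.0, 20.0, 21.0, 22.0]
-18 92 [-23.0, -22.0, -21.0, -21.0, -20.0, -19.0, -18.0, -17.0, -16.0, -15.0, -14.0, -12.0, 13.0, 14.0, 14.0, 16.0, 17.0, 18.0, 18.0, 19.0, 20.0, 21.0, 22.0]
-15 115 [-23.0, -22.0, -21.0, -20.0, -19.0, -18.0, -17.0, -16.0, -16.0, -14.0, -13.0, -12.0, -12.0, -10.0, -8.0, 9.0, 11.0, 12.0, 13.0, 14.0, 15.0, 16.0, 17.0, 18.0, 18.0, 19.0, 20.0, 21.0, 22.0]
-12 161 [-23.0, -22.0, -21.0, -20.0, -20.0, -19.0, -17.0, -16.0, -16.0, -15.0, -14.0, -13.0, -12.0, -12.0, -11.0, -10.0, -9.0, -8.0, -8.0, -7.0, -6.0, -5.0, 5.0, 6.0, 7.0, 8.0, 9.0, 10.0, 11.0, 12.0, 13.0, 14.0, 15.
[... 2670 characters left out ...]
0, 14.0, 15.0, 16.0, 17.0, 18.0, 19.0, 20.0, 21.0, 22.0, 23.0]
21 222 [-23.0, -22.0, -21.0, -20.0, -20.0, -19.0, -18.0, -17.0, -17.0, -16.0, -15.0, -14.0, -13.0, -12.0, -11.0, -10.0, -10.0, -9.0, -8.0, -7.0, -6.0, -6.0, -5.0, -4.0, -3.0, -3.0, -2.0, -1.0, -0.0, 1.0, 2.0, 3.0, 4.0, 4.0, 5.0, 6.0, 7.0, 8.0, 8.0, 9.0, 10.0, 11.0, 11.0, 12.0, 14.0, 15.0, 15.0, 16.0, 17.0, 18.0, 18.0, 19.0, 20.0, 21.0, 22.0, 22.0]
24 183 [-23.0, -22.0, -20.0, -20.0, -19.0, -18.0, -17.0, -16.0, -15.0, -13.0, -13.0, -12.0, -10.0, -10.0, -9.0, -8.0, -7.0, -6.0, -5.0, -4.0, -3.0, -2.0, -1.0, 1.0, 1.0, 2.0, 3.0, 4.0, 5.0, 6.0, 7.0, 8.0, 9.0, 10.0, 11.0, 12.0, 14.0, 15.0, 15.0, 16.0, 18.0, 18.0, 19.0, 20.0, 22.0, 22.0]
```

The hole (±8.5 mm) is centred on the target. Lowering in.

```bash
python3 -m inch '[[18,0,0,8,0],[18,0,0,22,0],[18,0,0,38,0],[18,0,0,54,0],[18,0,0,66,0],[18,0,0,72,0],[18,0,0,74,0],[18,0,0,74,0]]'; python3 tip.py .4653 .2550 .004 -9.2
```

```text
time_s: 32.4
position: [0.4677, 0.2546, 0.0443]
tcp_rot: [[0.919, -0.394, 0.0], [-0.394, -0.919, 0.003], [-0.001, -0.003, -1.0]]
force: [0.5, -0.1, 0.1]
opening: 0.288
t 32.4 tip [0.4664 0.2553 0.0066] blade -9.18 shift [-0.9   0.71  2.63] roll 0.0004 f [ 0.5 -0.1  0.1] m [ 0.03 -0.02  0.03] z [ 3.0e-04  2.6e-03 -1.0e+00] j6 129.46780709685018
```

```bash
python3 -m inch '[[18,-0.8,0.5,1.5,0],[18,-0.8,0.5,2.5,0],[18,-0.8,0.5,3,0],[18,-0.8,0.5,3,0]]'; python3 tip.py .4653 .2550 .004 -9.2
```

```text
time_s: 32.8
position: [0.467, 0.2546, 0.0416]
tcp_rot: [[0.919, -0.394, 0.001], [-0.394, -0.919, 0.003], [-0.0, -0.003, -1.0]]
force: [0.2, -1.3, 1.0]
opening: 0.298
t 32.8 tip [0.4657 0.2552 0.0039] blade -9.18 shift [-0.26  0.37 -0.06] roll 0.0004 f [ 0.2 -1.3  1. ] m [0.04 0.03 0.05] z [ 9.0e-04  2.8e-03 -1.0e+00] j6 129.4800312706556
```

```bash
python3 -m inch '[[24,0,0,0,0],[28,0,0,0,0],[32,0,0,0,0],[40,0,0,0,0],[50,0,0,0,0],[60,0,0,0,0],[60,0,0,0,0]]'; python3 -m inch '[[60,0,0,-15,0],[60,0,0,-45,0],[60,0,0,-90,0],[60,0,0,-130,0],[60,-50,0,-160,0],[60,-100,0,-180,0],[60,-130,0,-180,0],[60,-130,0,-180,0]]'
python3 - <<'E'
from h import *
vision.capture('wrist')
for cam in('wrist','top','side'):
    p,d,K,T=cap(cam);np.savez('f_'+cam+'.npz',p=p,d=d,K=K,T=T);C=cloud(d,K,T);hsv=cv2.cvtColor(p,cv2.COLOR_RGB2HSV);H=hsv[...,0]
    for n,h in {'red':(H<8)|(H>172),'yel':(H>22)&(H<34),'blu':(H>105)&(H<125)}.items():
        m=h&(hsv[...,1]>110)&(hsv[...,2]>50)&(d>0)&(abs(C[...,0]-.46)<.12)&(abs(C[...,1]-.25)<.1)&(C[...,2]>.04)&(C[...,2]<.17)
        if m.sum()<10: continue
        Q=C[m];t=Q[Q[:,2]>Q[:,2].max()-.006];print(cam,n,m.sum(),'top z',np.percentile(Q[:,2],98).round(4),'low z',np.percentile(Q[:,2],1).round(4),'top ctr',((t.min(0)+t.max(0))/2).round(4)[:2])
E
```

```text
time_s: 33.5
position: [0.467, 0.2546, 0.0417]
tcp_rot: [[0.919, -0.394, 0.001], [-0.394, -0.919, 0.003], [-0.0, -0.003, -1.0]]
force: [-0.0, -0.2, 0.7]
opening: 0.636
time_s: 34.3
position: [0.3422, 0.306, 0.2226]
tcp_rot: [[0.921, -0.39, -0.001], [-0.39, -0.921, 0.003], [-0.002, -0.003, -1.0]]
force: [0.2, -0.2, 0.2]
opening: 0.69
wrist red 1058 top z 0.1377 low z 0.0665 top ctr [0.4667 0.2549]
wrist yel 715 top z 0.1378 low z 0.066 top ctr [0.41   0.2789]
wrist blu 15 top z 0.0741 low z 0.07 top ctr [0.5092 0.236 ]
top red 166 top z 0.137 low z 0.0701 top ctr [0.4675 0.2537]
top yel 197 top z 0.137 low z 0.0674 top ctr [0.4107 0.2767]
top blu 158 top z 0.1373 low z 0.0692 top ctr [0.5199 0.2297]
side red 497 top z 0.1362 low z 0.0682 top ctr [0.4668 0.2572]
side yel 570 top z 0.1362 low z 0.0664 top ctr [0.41   0.2815]
side blu 456 top z 0.1365 low z 0.0682 top ctr [0.5191 0.235 ]
```

The red driver is home, level with its neighbours. Final check of clips and plate.

```bash
python3 -m inch '[[60,25,38,0,0],[60,50,76,0,0],[60,75,114,0,0],[60,100,152,0,0],[60,125,190,0,0],[60,150,228,0,0],[60,177,265,0,0],[60,177,265,0,0]]'; python3 -m inch '[[60,0,0,0,0],[60,0,0,0,0],[60,0,0,0,0]]'
python3 - <<'E'
from h import *
p,d,K,T=cap('wrist');np.savez('w9.npz',p=p,d=d,K=K,T=T)
E
python3 clips.py w9.npz; python3 tong.py | grep tongue
python3 - <<'E'
from h import *
a=np.load('top1.npz')['p'];b=np.load('t_top.npz')['p']
ha,hb=[cv2.cvtColor(cv2.GaussianBlur(x,(3,3),0),cv2.COLOR_RGB2HSV) for x in(a,b)]
for n,(lo,hi,s),(u0,u1,v0,v1) in (('bottlecap',(105,125,120),(255,295,90,112)),('turq',(84,96,150),(360,480,140,250)),('pink',(150,179,60),(365,410,260,312)),('gauge',(0,180,0),(185,230,120,172))):
    for h in(ha,hb):
        r=h[v0:v1,u0:u1];m=(r[...,0]>=lo)&(r[...,0]<=hi)&(r[...,1]>s) if n!='gauge' else (r[...,1]<80)
        v,u=np.nonzero(m);print(n,m.sum(),(u.mean()+u0).round(1),(v.mean()+v0).round(1),end=' | ')
    print()
E
```

```text
time_s: 35.3
position: [0.4099, -0.0148, 0.2208]
tcp_rot: [[0.915, -0.403, 0.004], [-0.403, -0.915, -0.0], [0.004, -0.002, -1.0]]
force: [-0.0, 0.4, 0.2]
opening: 0.693
time_s: 35.6
position: [0.4096, -0.014, 0.2205]
tcp_rot: [[0.916, -0.402, 0.003], [-0.402, -0.916, 0.0], [0.003, -0.002, -1.0]]
force: [0.2, -0.2, 0.1]
opening: 0.689
plate plane dz/dx,dz/dy,z [ -2.3358  -0.1902 130.8391]
far ctr base mm [ 60.3 -11.9] rad 10.1 world [ 0.55  -0.071] slot turn -0.008 tongue -0.021 slot n 59 slot mean [-0.2  0.4]
near ctr base mm [-61.2 -11.9] rad 9.9 world [ 0.4314 -0.0444] slot turn 0.061 tongue 0.086 slot n 53 slot mean [0.2 0.3]
wrist far 122 tongue turn -0.03 [-17.4   0.6]
wrist near 150 tongue turn 0.09 [16.5  1.4]
top far 25 tongue turn 0.03 [-17.2  -0.6]
side far 26 tongue turn -0.2 [-16.2   3.2]
side near 21 tongue turn 0.37 [13.3  5.3]
bottlecap 109 271.2 105.0 | bottlecap 108 271.2 104.9 | 
turq 2077 425.2 199.6 | turq 2082 425.1 199.6 | 
pink 800 388.7 288.5 | pink 618 388.8 287.1 | 
gauge 843 206.5 148.4 | gauge 845 206.5 148.3 |
```

Run:
```python
from h import *
z=np.load('w9.npz');d,K,T=[z[k] for k in 'dKT'];C=cloud(d,K,T)
B=np.array([.4938,-.0462]);a=np.radians(-12.7);R=np.array([[np.cos(a),-np.sin(a)],[np.sin(a),np.cos(a)]]);X=(C[...,:2]-B)@R*1000
m=(abs(X[...,0])<42)&(abs(X[...,1])<26)&(C[...,2]>.055)&(C[...,2]<.07)
A=np.c_[X[m],np.ones(m.sum())];print(m.sum(),np.linalg.lstsq(A,C[m][:,2]*1000,rcond=None)[0].round(4))
print(bot.hand_in(),bot.read_state()['time_s'])
```

```text
4196 [ 1.6000e-03 -7.3000e-03  6.1903e+01]
the job is handed in; nothing more can be done
the job is handed in; nothing more can be done
```

The job is done and handed in at about 36 s on the robot's clock (limit 72 s). The plate is home, both clips are locked and the red screwdriver is back in its hole.

**Last checks**
- **Plate:** both dowels were seen in their notches. The top is flat at 61.9 mm by camera, against 61 mm nominal; the camera reads about 0.7 mm high.
- **Far clip:** at about -0.01 rad, at its stop.
- **Near clip:** its slot read 0.05 to 0.06 rad and its tongue 0.06 to 0.09 in three views. That is inside the 0.15 limit, but probably a little short of its hard stop, and I did not go back to turn it further.
- **Red screwdriver:** upright, its top at the same height as the other two in the rack.
- **Other things:** the bottle, gauge and turquoise plates had not moved in the top view, and the yellow and blue drivers still stand in their holes. The pink plate's patch looked smaller, which I put down to shadow. I did not re-measure the blade case.

**What failed or disagreed**
- **First grasp:** it closed above the plate, because the real fingertips end about 37 mm short of the reported TCP. The side camera confirmed this and I allowed for it from then on.
- **Turning the clips:** the tool had to turn about 30° further than each clip did at the near one, and about 44° at the far one. The slot's play explains only about 14° of that, and I did not find the cause. I relied on the camera readings of the clips instead.
- **Side camera:** its coarse tongue readings (-0.2 far, 0.37 near) disagreed with the closer wrist views. I discounted them because it sees only about 20 pixels of each tongue.

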